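# Open the mould press, take out the mould, close the press again

## Task

The mould in the flattening press has cured. Stand the press's two weights, the concrete cube and the concrete cylinder, on the cork mat; only then lift the windowed frame straight up off its two dowels, keeping it level, and lay it flat on the clear bench, and lay the mould flat on the slatted drying rack, centred and lengthwise along it. Then close the empty press so that its board does not warp: frame fully down over both dowels, then each weight upright again where it stood at the start; leave the timer, the pigment jar and the syringe alone.

Things in the scene. Friction and masses are not known exactly. Their poses are not given: they have to be found in the camera images.
- press_bed: Fixed press: plywood board 112 (x) x 178 (y) mm on rubber feet, its top 28 mm up. Origin: on the bench under its centre; z up. End rails at y = +-71 mm (24 mm wide in y, 106 long in x, tops 47 mm up) bear two steel dowels, 8 mm thick, coned tips 61 mm up, at (x, y) = (40, 72) and (-40, -72) mm. The mould lies between the rails; 6 mm high stops flank it at |x| 33 to 39, |y| 34 to 54 mm.
- frame: Loose aluminium plate 100 (x) x 164 (y) x 8 mm, 0.35 kg, window 46 x 80. Origin: centre of its underside. 9.6 mm holes at (40, 72), (-40, -72). Home: origin 47 mm above the press_bed's, axes alike or half-turned; rises 14 mm to clear the dowels. Black handle bar across it along x, centre line 38 mm above the origin: 12 thick (y), 14 high, clear for 60 mm between its posts; grip closing along y.
- mould: Loose teal silicone mould with round pockets, 62 (x) x 110 (y) x 18 mm, 0.09 kg, in the press under the frame's window. Origin: centre of its underside, at the start 28 mm above the press_bed's; z up. Grip it across the 62 mm at mid-length.
- cube: Loose weight: grey concrete cube, 45 mm, 0.2 kg, standing on one end of the frame's plate, about 58 mm from the frame's centre along y. Origin: centre of its underside; sides along its x and y.
- cylinder: Loose weight: grey concrete cylinder, 40 mm in diameter, 60 mm high, 0.2 kg, upright on the other end of the frame's plate, about 58 mm from its centre. Origin: centre of its underside.
- rack: Fixed drying rack of pale wooden slats, 100 (x) x 150 (y) mm; the mould goes here, its y along the rack's y. Origin: centre of its underside, on the bench; slat tops 20 mm above it. Press and rack lie one behind the other, in either order.
- mat: Fixed cork mat, 100 (x) x 150 (y) x 4 mm, for the two weights. Origin: centre of its underside. The bench between it and the press or rack to its right is clear for over 130 mm in y and takes the frame, long side along world x and centred 0.42 m ahead of the base axis, clear of the clamp jig behind (105 mm high; carry things well above it).
- timer: Bystander: white wind-up timer with a black dial, 68 mm across, 42 mm high. Origin: centre of its underside.
- jar: Bystander: pigment jar with a black cap, 50 mm across, 56 mm high, behind the clamp jig. Origin: centre of its underside.
- syringe: Bystander: dosing syringe lying along the left edge of the bench, 153 mm long. Origin: under its middle.
Not all that is in view belongs to the job. What is shaped like the cube but purple is not meant.

How it is judged:
On the way, in this order (a step that is already met when the one before it is completed fails the run):
1. both weights stand upright on the cork mat while the frame is still home on its dowels (x of cube in the frame of mat between -0.05 and 0.05 m and y of cube in the frame of mat between -0.075 and 0.075 m and z of each of cube, cylinder in the frame of mat below 0.009 m and angle between each of cube, cylinder's own z axis and vertical below 0.1 rad and linear speed of each of cube, cylinder, frame below 0.02 m/s and angular speed of each of cube, cylinder, frame below 0.2 rad/s and x of cylinder in the frame of mat between -0.05 and 0.05 m and y of cylinder in the frame of mat between -0.075 and 0.075 m and horizontal distance between frame and press_bed below 0.004 m and angle between the y axis of frame and the y axis of press_bed, either way round below 0.03 rad and z of frame in the frame of press_bed between 0.045 and 0.0495 m and angle between frame's own z axis and vertical below 0.03 rad), for 0.2 s.
2. the frame lies flat on the bench clear of the press, the mould lies on the rack, the weights still stand on the mat (x of cube in the frame of mat between -0.05 and 0.05 m and y of cube in the frame of mat between -0.075 and 0.075 m and z of each of cube, cylinder in the frame of mat below 0.009 m and angle between each of cube, cylinder's own z axis and vertical below 0.1 rad and linear speed of each of cube, cylinder, mould, frame below 0.02 m/s and angular speed of each of cube, cylinder, mould, frame below 0.2 rad/s and x of cylinder in the frame of mat between -0.05 and 0.05 m and y of cylinder in the frame of mat between -0.075 and 0.075 m and horizontal distance between mould and rack below 0.015 m and angle between the y axis of mould and the y axis of rack, either way round below 0.15 rad and z of mould in the frame of rack between 0.017 and 0.024 m and angle between each of mould, frame's own z axis and vertical below 0.06 rad and height (world z) of frame below 0.012 m and horizontal distance between frame and press_bed above 0.12 m), for 0.2 s.
3. the frame is home on both dowels again, no weight on it yet (all of step 1), for 0.2 s.
At the end, for the whole second after the job is handed in: Frame home on both dowels (4 mm, 0.03 rad, fully down); mould flat on the rack, centred within 15 mm, lengthwise within 0.15 rad; cube and cylinder upright, each within 15 mm of where it stood at the start; timer, jar and syringe moved under 20 mm; all at rest (horizontal distance between frame and press_bed below 0.004 m and angle between the y axis of frame and the y axis of press_bed, either way round below 0.03 rad and z of frame in the frame of press_bed between 0.045 and 0.0495 m and angle between frame's own z axis and vertical below 0.03 rad and linear speed of each of frame, mould, cube, cylinder below 0.02 m/s and angular speed of each of frame, mould, cube, cylinder below 0.2 rad/s and horizontal distance between mould and rack below 0.015 m and angle between the y axis of mould and the y axis of rack, either way round below 0.15 rad and z of mould in the frame of rack between 0.017 and 0.024 m and angle between mould's own z axis and vertical below 0.06 rad and distance of each of cube, cylinder from where it was at the start of the episode below 0.015 m and angle between each of cube, cylinder's own z axis and vertical below 0.1 rad and distance of each of timer, jar, syringe from where it was at the start of the episode below 0.02 m); the robot touches nothing.
It fails at once if the frame is tilted by more than 0.3 rad (angle between frame's own z axis and vertical above 0.3 rad).
It fails at once if a weight is tipped over (more than 0.6 rad) (angle between any of cube, cylinder's own z axis and vertical above 0.6 rad).
It fails at once if timer, jar or syringe is pushed more than 20 mm (distance of any of timer, jar, syringe from where it was at the start of the episode above 0.02 m).
It also fails if it takes over 141 s, if anything falls off the work surface, if the arm or the gripper's body presses on something with over 40 N, if the wrist force passes 120 N, or if a joint passes its speed limit or range.

## Robot

A 7-joint arm with a two-finger parallel gripper is mounted at the origin on a cart in front of the work surface, level with it; the furniture and walls round the work are solid. World frame = base frame: x ahead of the robot, y to its left, z up, the work surface at z = 0. Lengths are in m, angles in rad, forces in N, time in s.
With the tool pointing down it reaches from about 0.4 to 0.9 m from the base axis. Payload 5.6 kg.
Tool frame: the origin (TCP) lies on the centre line of the jaws, within the pads' length; the fingertips stand 22 mm ahead of it and the grasp point (between the pads) lies 3 mm ahead of it; z points along the fingers, x is the direction in which the jaws open and shut, and the axes are right-handed (so a half turn about z gives the same grasp; the last joint's range is limited). The gripper opens to 92 mm and grips with 3 to 60 N. Pads are 20 mm wide; open, the fingers measure 128 mm over their backs; the gripper's body (75 mm by 189 mm) begins 69 mm behind the grasp point.
Start: joints at [1.21, 0.468, -0.012, 1.603, 0.006, 1.071, -0.056], TCP at [0.203, -0.617, 0.237] pointing down, gripper open.
Joint ranges: [-2.53, 2.53], [-0.31, 2.02], [-1.57, 1.55], [0.28, 2.44], [-1.29, 4.43], [0.15, 1.84], [-2.92, 2.92]. Speed limits (rad/s): [2.57, 2.57, 3.14, 3.14, 3.14, 3.14, 3.14].

## Interface

Orientations are given as [roll, pitch, yaw] about the fixed x, y, z axes, in that order (R = Rz(yaw) Ry(pitch) Rx(roll)).
In Python, from cell import bot, cams gives the robot as it stands. The module is installed in compiled form; this text tells all that it offers.
- The arm moves only by the tool step_arm, never from a script. Its argument "steps" is one flat list of numbers, 5 for each row, row after row: the closure, from 0 (fully open) to 1 (shut), then the shift along the tool's x, y, z in units of 60 mm (1.0 is 60 mm), then the turn about the tool's z in units of 10 degrees (1.0 is 10 degrees). In form: [gripper, tx, ty, tz, yaw, gripper, tx, ty, tz, yaw, ...]. A call has 1 to 20 rows; each row shifts and turns the commanded pose from where the row before left it, along the tool's axes as they then stand; what a row does not reach is not made up. A row lasts 1/8 s, in which the tool goes at most 62.5 mm and 10.7 degrees, less where a joint would pass 70% of its speed; a pose out of reach is approached as far as the arm can. A call is refused whole if a number of a shift passes 1 or a number of a turn 1, either way. A call with a gripper value outside its range is refused whole. The fingers move at their own pace and stop on an object; the grip force is fixed at half the most. Time passes only in rows, so rows that do not move let the fingers close. It gives the time, the measured TCP pose, the force and the opening at its end, in the units of the state.
- bot.read_state(): the state, without advancing time (a new reading comes with each control period).
- cams.snapshot(name): name is "scene" or "top" or "wrist"; returns (picture, depth): 384x512x3 uint8, blue, green, red; 384x512 float32, m along the optical axis (not along the pixel's ray), 0 where there is no reading.
- cams.camera_info(name): a dict with "vertical_fov" (degrees; the focal length in pixels is half the picture's height over the tangent of half this angle, whatever the lens; pixels are square), "cx", "cy" (the principal point, pixels), "R" (3x3) and "t" (3): a world point X has camera coordinates R X + t; the wrist camera has in their place "mount" (4x4, takes a point from camera to tool coordinates, whose origin is the TCP and whose axes are the tool frame's). Camera axes: x right, y down, z forward; pixel columns grow to the right and rows downward; lengths in m; the calibration is good to about 2 mm. A picture is of the moment at which its call begins: read the wrist's pose just before it. camera_info takes no time and is no camera call.
- bot.hand_in(): hands the job in, once; it reports no verdict.
The state is a dict: "time_s": time; "joints": joint angles; "joint_velocities": joint speeds; "tau": joint torques, N m; "tool_pos": TCP position; "tcp_rot": TCP orientation; "force": force on the tool from outside, world axes, zero at the start; "ft_torque": the same for the moment, N m; "opening": finger opening in m.
Only numpy, scipy, OpenCV 4.12 (cv2) and the standard library are available. Lean on these libraries where they do the work, as an engineer would, in place of code of your own. Each camera call takes 0.05 s, during which the arm holds its last target.

## Working session

There is one attempt and no reset: what is moved stays moved. The work goes in short steps, Python scripts to look and compute and a tool call to move; the robot and the scene stay as the last step left them, time stands still between calls to the robot, and variables do not carry over. Pictures are saved under pics/ and viewed, and the job is handed in when it is done.

Besides the shell and the picture viewer there is one more tool, called after ">>>" by a JSON object that holds its "method" and its "body". step_arm: Moves the arm, as the interface text tells. Its arguments: {"type":"object","properties":{"steps":{"type":"array","items":{"type":"number"}}},"required":["steps"]}

```bash
mkdir -p pics; ls; python3 - <<'E'
from cell import bot,cams
import cv2,json
s=bot.read_state();print({k:s[k] for k in('time_s','tool_pos','tcp_rot','opening','force')})
for n in('scene','top'):
    p,d=cams.snapshot(n);cv2.imwrite(f'pics/{n}0.png',p)
    import numpy as np
    np.save(f'{n}0.npy',d)
    print(n,cams.camera_info(n))
print(cams.camera_info('wrist'))
E
```

```text
pics
{'time_s': 0.0, 'tool_pos': array([ 0.20284492, -0.61696212,  0.23561711]), 'tcp_rot': array([ 3.14143712e+00,  1.80358777e-03, -1.25310630e+00]), 'opening': 0.0917434848969918, 'force': array([ 0.88883811,  0.12773742, -0.01653554])}
scene {'vertical_fov': 47.26730288320333, 'cx': 261.84355761707036, 'cy': 188.52598275441963, 'R': array([[ 8.68388047e-01, -4.95885266e-01,  4.64425004e-05],
       [-3.50396298e-01, -6.13675860e-01, -7.07548142e-01],
       [ 3.50891199e-01,  6.14410076e-01, -7.06665143e-01]]), 't': array([-0.49836469,  0.24272305,  0.9409335 ])}
top {'vertical_fov': 56.35432103699147, 'cx': 252.58898308762866, 'cy': 198.28209389459326, 'R': array([[-0.02303525, -0.99957703,  0.01775215],
       [-0.99551549,  0.02130477, -0.09216844],
       [ 0.09175125, -0.01979567, -0.99558517]]), 't': array([-0.02712074,  0.58141576,  0.92213058])}
{'vertical_fov': 64.3114623010547, 'cx': 255.73938527387128, 'cy': 191.60964284986574, 'mount': array([[ 9.99999683e-01, -2.64838632e-04, -7.51330146e-04,
         9.78960540e-04],
       [ 4.56687469e-04,  9.63344736e-01,  2.68266119e-01,
        -7.50657968e-02],
       [ 6.52742709e-04, -2.68266377e-01,  9.63344552e-01,
        -1.48652199e-01],
       [ 0.00000000e+00,  0.00000000e+00,  0.00000000e+00,
         1.00000000e+00]])}
```

View pics/scene0.png

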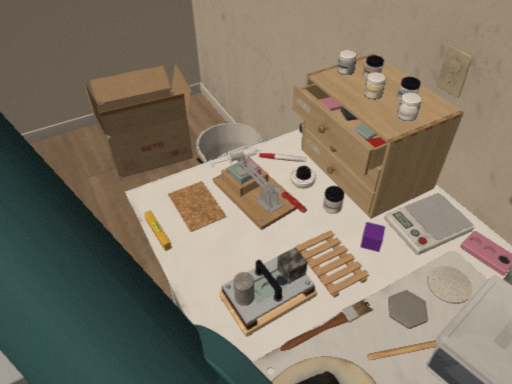

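View pics/top0.png

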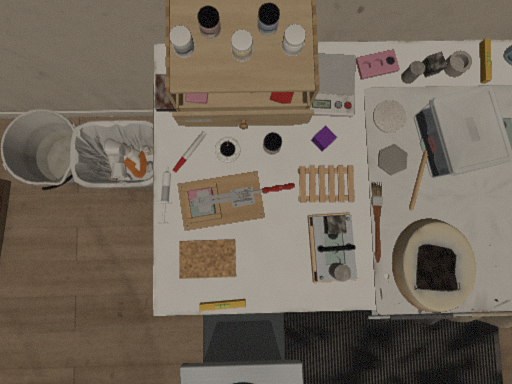

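```bash
cat > h.py <<'E'
import numpy as np,cv2
from cell import bot,cams
from scipy.spatial.transform import Rotation as Ro
def cam(n,d,st=None):
    """world points HxWx3"""
    i=cams.camera_info(n);H,W=d.shape
    f=H/2/np.tan(np.radians(i['vertical_fov'])/2)
    u,v=np.meshgrid(np.arange(W),np.arange(H))
    P=np.stack([(u-i['cx'])/f*d,(v-i['cy'])/f*d,d],-1)
    if n=='wrist':
        M=i['mount'];P=P@M[:3,:3].T+M[:3,3]
        R=Ro.from_euler('xyz',st['tcp_rot']).as_matrix()
        P=P@R.T+st['tool_pos']
    else: P=(P-i['t'])@i['R']
    P[d<=0]=np.nan
    return P
def snap(n,name=None):
    st=bot.read_state();p,d=cams.snapshot(n)
    if name: cv2.imwrite(f'pics/{name}.png',p); np.save(f'{name}.npy',d)
    return p,d,cam(n,d,st),st
def rect(P,m):
    xy=P[m][:,:2].astype(np.float32)*1000
    (c,s,a)=cv2.minAreaRect(xy);return np.round(c,1),np.round(s,1),round(a,2),len(xy)
def S():
    s=bot.read_state();print(round(s['time_s'],2),np.round(s['tool_pos'],4),np.round(s['tcp_rot'],4),'op',round(s['opening'],4),'F',np.round(s['force'],1));return s
E
python3 - <<'E'
from h import *
d=np.load('top0.npy');p=cv2.imread('pics/top0.png');P=cam('top',d)
np.set_printoptions(suppress=True,precision=4)
for n,(u,v) in dict(mat=(208,258),frame=(333,262),cube=(337,224),cyl=(341,270),rack=(327,184),handle=(345,248),jar=(272,143),timer=(228,149),syr=(166,190),jig=(240,195),purple=(324,138),bench=(270,270),ylw=(222,305)).items(): print(n,P[v,u])
b=(P[...,2]);
hsv=cv2.cvtColor(p,cv2.COLOR_BGR2HSV)
x,y,z=P[...,0],P[...,1],P[...,2]
c=p[150:300,150:370];cv2.imwrite('pics/topc.png',cv2.resize(c,None,fx=3.6,fy=3.6,interpolation=cv2.INTER_CUBIC))
E
```

```text
mat [0.4254 0.0821 0.0032]
frame [ 0.4096 -0.2444  0.0358]
cube [ 0.5066 -0.2433  0.0986]
cyl [ 0.3972 -0.2445  0.1123]
rack [ 0.6184 -0.2461 -0.0019]
handle [ 0.4477 -0.2621  0.0914]
jar [ 0.7213 -0.0933  0.0574]
timer [0.7116 0.0222 0.04  ]
syr [0.6078 0.1888 0.0246]
jig [ 0.5862 -0.0075  0.065 ]
purple [ 0.7353 -0.2325  0.0449]
bench [ 0.3894 -0.0827 -0.    ]
ylw [0.3069 0.0449 0.0285]
```

View pics/topc.png

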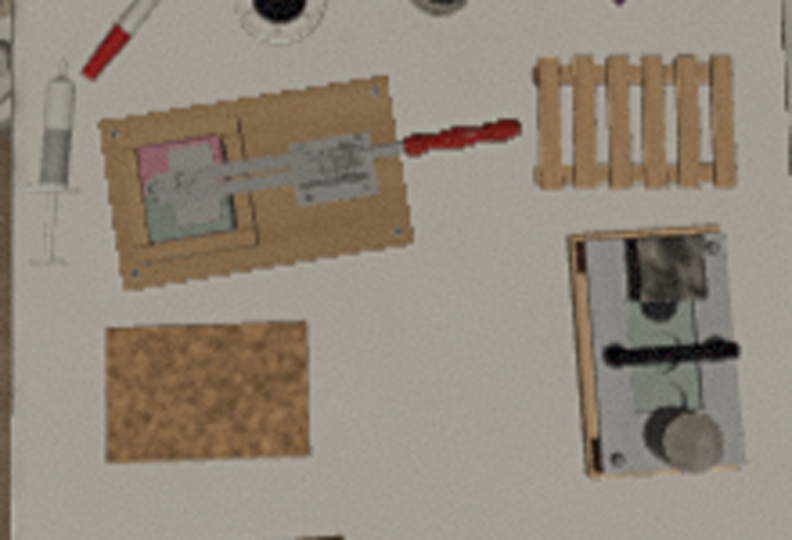

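```bash
cat >> h.py <<'E'
def plan(legs,g,start=None,step=0.75,turn=0.8):
    """legs: list of (x,y,z,yaw deg or None); turns spread over same rows (shift in tool axes before turn)"""
    s=bot.read_state();p=np.array(s['tool_pos']) if start is None else np.array(start[:3],float)
    yaw=np.degrees(s['tcp_rot'][2]) if start is None else start[3]
    rows=[]
    for L in legs:
        T=np.array(L[:3],float);ty=yaw if L[3] is None else L[3]
        dy=(ty-yaw+180)%360-180
        n=max(int(np.ceil(np.linalg.norm(T-p)/.06/step)),int(np.ceil(abs(dy)/10/turn)),1)
        P0=p.copy();
        for k in range(n):
            rem=P0+(T-P0)*(k+1)/n-p
            a=np.radians(yaw);c,sn=np.cos(a),np.sin(a)
            tx=rem[0]*c+rem[1]*sn;tyy=rem[0]*sn-rem[1]*c
            r=np.round([tx/.06,tyy/.06,-rem[2]/.06,-dy/n/10],3)
            rows.append([g,*r])
            p=p+.06*np.array([c*r[0]+sn*r[1],sn*r[0]-c*r[1],-r[2]]);yaw-=10*r[3]
    print(len(rows),'rows; end',np.round(p,4),round(yaw,2))
    for r in rows: print(', '.join(f'{x:g}' for x in r),end=',\n')
E
python3 - <<'E'
from h import *
np.set_printoptions(suppress=True)
d=np.load('top0.npy');P=cam('top',d);p=cv2.imread('pics/top0.png')
x,y,z=P[...,0],P[...,1],P[...,2]
box=(x>.3)&(x<.56)&(y>-.36)&(y<-.16)
print('cube top',rect(P,box&(z>.09)&(x>.47)&(z<.106)))
print('cyl top',rect(P,box&(z>.108)))
print('handle',rect(P,box&(z>.082)&(z<.096)&(x<.47)&(x>.43)))
print('frame',rect(P,box&(z>.050)&(z<.06)))
print('press',rect(P,box&(z>.02)&(z<.035)))
print('rack',rect(P,(x>.53)&(x<.7)&(y>-.36)&(y<-.15)&(z>.014)&(z<.026)))
hs=cv2.cvtColor(p,cv2.COLOR_BGR2HSV)
print('mat',rect(P,(x>.35)&(x<.5)&(y>-.02)&(y<.2)&(hs[...,1]>90)&(z<.01)))
print('jig',rect(P,(x>.5)&(x<.7)&(y>-.1)&(y<.17)&(z>.01)), 'max', np.nanmax(z[(x>.5)&(x<.7)&(y>-.1)&(y<.17)]))
plan([(.203,-.617,.33,None),(.42,-.25,.33,-90)],0)
E
```

```text
cube top (array([ 506.5, -241. ]), array([45.2, 45.4]), 1.77, 355)
cyl top (array([ 391.6, -245.2]), array([38.9, 39.6]), 89.5, 242)
handle (array([ 447.8, -243.9]), array([12.2, 85.2]), 2.16, 175)
frame (array([ 447.7, -242.9]), array([164.1, 103.9]), 2.66, 1216)
press (array([ 431.9, -272.6]), array([174.8, 254.3]), 89.99, 497)
rack (array([ 614.8, -262.4]), array([166.8, 195.9]), 0.35, 1664)
mat (array([424.4,  83.5]), array([146.7,  97.4]), 89.75, 2024)
jig (array([614.8,  32.5]), array([197.6, 258.7]), 7.97, 4228) max 0.10375853811300628
13 rows; end [ 0.42 -0.25  0.33] -89.99
0, 0, -0, -0.524, -0,
0, 0, -0.001, -0.523, -0,
0, 0.001, -0, -0.524, -0,
0, -0.468, -0.535, -0, 0.182,
0, -0.485, -0.519, -0, 0.182,
0, -0.501, -0.504, -0, 0.182,
0, -0.517, -0.488, -0, 0.182,
0, -0.532, -0.471, -0, 0.182,
0, -0.547, -0.454, -0, 0.182,
0, -0.561, -0.436, -0, 0.182,
0, -0.574, -0.418, -0, 0.182,
0, -0.587, -0.4, -0, 0.182,
0, -0.6, -0.381, -0, 0.182,
```

>>> {"method": "step_arm", "body": {"steps": [0,0,0,-0.52,0,0,0,0,-0.52,0,0,0,0,-0.52,0,0,-0.47,-0.535,0,0.18,0,-0.485,-0.52,0,0.18,0,-0.5,-0.504,0,0.18,0,-0.517,-0.488,0,0.18,0,-0.532,-0.471,0,0.18,0,-0.547,-0.454,0,0.18,0,-0.561,-0.436,0,0.18,0,-0.574,-0.418,0,0.18,0,-0.587,-0.4,0,0.18,0,-0.6,-0.381,0,0.18,0,0,0,0,0,0,0,0,0,0]}}

```text
time_s: 1.98
tool_pos: [0.4191, -0.2506, 0.3299]
tcp_rot: [3.141, -0.0, -1.568]
force: [0.2, -0.8, 0.4]
opening: 0.0919
```

```bash
python3 - <<'E'
from h import *
S();p,d,P,st=snap('wrist','w1');
x,y,z=P[...,0],P[...,1],P[...,2]
box=(x>.3)&(x<.56)&(y>-.36)&(y<-.16)
print('cube top',rect(P,box&(z>.095)&(x>.475)&(z<.106)))
print('cyl top',rect(P,box&(z>.110)))
print('handle',rect(P,box&(z>.086)&(z<.096)&(x<.465)&(x>.43)))
print('frame',rect(P,box&(z>.051)&(z<.059)))
m=box&(z>.024)&(z<.030)&(y>-.31)&(y<-.175)
print('press',rect(P,m))
print('zs',np.nanmedian(z[box&(z>.051)&(z<.059)]),np.nanmedian(z[(abs(z)<.006)]))
S()
E
```

```text
1.98 [ 0.4191 -0.2506  0.3299] [ 3.1409e+00 -2.0000e-04 -1.5675e+00] op 0.0919 F [ 0.2 -0.8  0.4]
cube top (array([ 507.7, -242. ]), array([45. , 44.9]), 1.96, 1507)
cyl top (array([ 412.1, -251.5]), array([ 78.8, 142.9]), 0.2, 46095)
handle (array([ 449.1, -244.6]), array([12.2, 85.1]), 2.51, 661)
frame (array([ 449.2, -245. ]), array([163.9, 100.2]), 2.42, 4284)
press (array([ 450.9, -244.9]), array([174.6, 112.1]), 2.39, 457)
zs 0.055476434269502634 0.0004910796265565898
2.02 [ 0.4188 -0.2511  0.3299] [ 3.1409e+00 -2.0000e-04 -1.5688e+00] op 0.0916 F [ 0.2  0.5 -0.3]
```

View pics/w1.png

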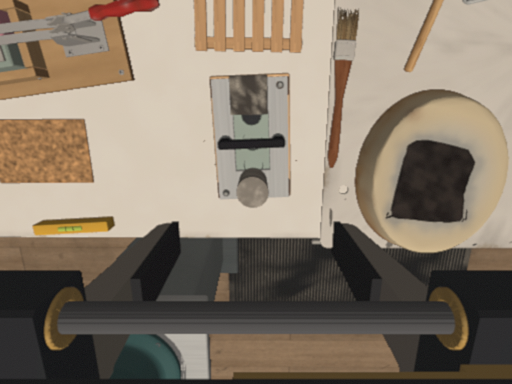

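```bash
python3 - <<'E'
from h import *
d=np.load('w1.npy');P=cam('wrist',d,dict(tool_pos=np.array([.4191,-.2506,.3299]),tcp_rot=np.array([3.1409,-.0002,-1.568])))
x,y,z=P[...,0],P[...,1],P[...,2]
m=(x>.35)&(x<.43)&(y>-.3)&(y<-.2)&(z>.111)&(z<.12)
print(rect(P,m),cv2.minEnclosingCircle(P[m][:,:2].astype(np.float32)*1000),np.median(z[m]))
plan([(.391,-.2475,.22,-87.6),(.391,-.2475,.098,-87.6)],0,step=.6)
E
```

```text
(array([ 392.7, -246.4]), array([38.6, 39.7]), 88.58, 804) ((392.5711975097656, -247.0003662109375), 20.183998107910156) 0.11547886109122303
8 rows; end [ 0.391  -0.2475  0.098 ] -87.6
0, -0.015, 0.116, 0.458, -0.057,
0, -0.016, 0.116, 0.458, -0.057,
0, -0.018, 0.115, 0.458, -0.057,
0, -0.018, 0.116, 0.458, -0.057,
0, -0, -0, 0.508, -0,
0, -0, -0, 0.509, -0,
0, -0, -0, 0.508, -0,
0, -0, -0, 0.509, -0,
```

>>> {"method": "step_arm", "body": {"steps": [0,-0.02,0.09,0.46,-0.06,0,-0.02,0.116,0.46,-0.06,0,-0.02,0.116,0.458,-0.06,0,-0.02,0.116,0.458,-0.05,0,0,0,0.508,0,0,0,0,0.508,0,0,0,0,0.508,0,0,0,0,0.508,0,0,0,0,0,0,0,0,0,0,0]}}

```text
time_s: 3.28
tool_pos: [0.3934, -0.2467, 0.0989]
tcp_rot: [-3.141, -0.001, -1.528]
force: [-0.0, -1.2, 0.8]
opening: 0.0921
```

```bash
python3 - <<'E'
from h import *
S();p,d,P,st=snap('wrist','w2')
E
```

```text
3.27 [ 0.3934 -0.2467  0.0989] [-3.1409e+00 -7.0000e-04 -1.5283e+00] op 0.0921 F [-0.  -1.2  0.8]
```

View pics/w2.png

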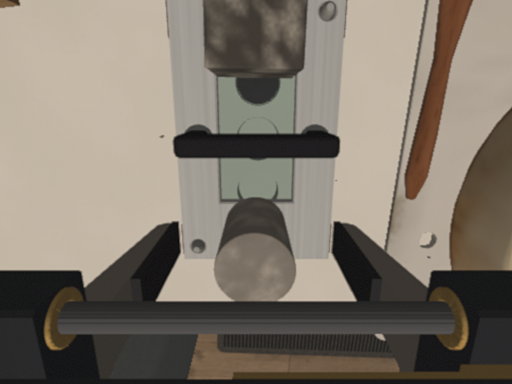

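>>> {"method": "step_arm", "body": {"steps": [1,0,0,0,0,1,0,0,0,0,1,0,0,0,0,1,0,0,0,0,1,0,0,0,0,1,0,0,0,0]}}

```text
time_s: 4.08
tool_pos: [0.3932, -0.2458, 0.0981]
tcp_rot: [3.142, -0.0, -1.527]
force: [-0.7, -0.6, 0.1]
opening: 0.0405
```

```bash
python3 - <<'E'
from h import *
S()
# lift then to mat
plan([(.3934,-.2467,.25,None),(.41,.12,.25,-90),(.41,.12,.049,-90)],1,step=.6)
E
```

```text
4.08 [ 0.3932 -0.2458  0.0981] [ 3.1415 -0.     -1.5271] op 0.0405 F [-0.7 -0.6  0.1]
22 rows; end [0.41  0.12  0.049] -90.02
1, 0.003, -0.001, -0.506, -0,
1, 0.003, -0, -0.507, -0,
1, 0.003, -0.001, -0.506, -0,
1, 0.003, -0.001, -0.507, -0,
1, 0.003, -0, -0.506, -0,
1, -0.554, -0.049, -0, 0.023,
1, -0.554, -0.048, -0, 0.023,
1, -0.555, -0.045, -0, 0.023,
1, -0.554, -0.042, -0, 0.023,
1, -0.555, -0.041, -0, 0.023,
1, -0.555, -0.038, -0, 0.023,
1, -0.555, -0.036, -0, 0.023,
1, -0.555, -0.034, -0, 0.023,
1, -0.555, -0.032, -0, 0.023,
1, -0.556, -0.029, -0, 0.023,
1, -0.555, -0.027, -0, 0.023,
1, -0, -0, 0.558, -0,
1, -0, -0, 0.559, -0,
1, -0, -0, 0.558, -0,
1, -0, -0, 0.558, -0,
1, -0, -0, 0.559, -0,
1, -0, -0, 0.558, -0,
```

>>> {"method": "step_arm", "body": {"steps": [1,0,0,-0.2,0,1,0,0,-0.5,0,1,0,0,-0.6,0,1,0,0,-0.6,0,1,0,0,-0.6,0,1,-0.56,-0.049,0,0.023,1,-0.56,-0.048,0,0.023,1,-0.56,-0.045,0,0.023,1,-0.56,-0.042,0,0.023,1,-0.56,-0.041,0,0.023,1,-0.56,-0.038,0,0.023,1,-0.56,-0.036,0,0.023,1,-0.56,-0.034,0,0.023,1,-0.56,-0.032,0,0.023,1,-0.56,-0.029,0,0.023,1,-0.58,-0.027,0,0.023,1,0,0,0,0,1,0,0,0,0]}}

```text
time_s: 6.32
tool_pos: [0.4094, 0.1249, 0.2482]
tcp_rot: [3.141, -0.001, -1.571]
force: [0.3, -0.5, -1.4]
opening: 0.0397
```

```bash
python3 - <<'E'
from h import *
S()
p,d,P,st=snap('wrist','w3')
plan([(.41,.124,.052,-90)],1,step=.6)
E
```

```text
6.33 [0.4094 0.1249 0.2482] [ 3.1413e+00 -8.0000e-04 -1.5714e+00] op 0.0397 F [ 0.3 -0.5 -1.4]
6 rows; end [0.41  0.124 0.052] -89.97
1, 0.002, -0.001, 0.545, -0.002,
1, 0.001, -0.002, 0.545, -0.002,
1, 0.002, -0.001, 0.544, -0.002,
1, 0.001, -0.001, 0.545, -0.002,
1, 0.002, -0.002, 0.545, -0.002,
1, 0.001, -0.001, 0.545, -0.002,
```

View pics/w3.png

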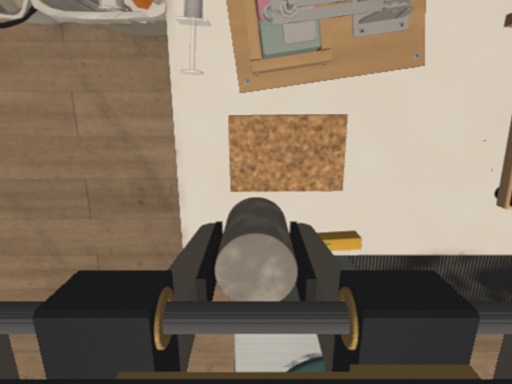

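>>> {"method": "step_arm", "body": {"steps": [1,0,0,0.55,0,1,0,0,0.55,0,1,0,0,0.55,0,1,0,0,0.55,0,1,0,0,0.55,0,1,0,0,0.45,0,1,0,0,0.08,0,1,0,0,0.05,0,1,0,0,0,0,1,0,0,0,0]}}

```text
time_s: 7.62
tool_pos: [0.4103, 0.1255, 0.0491]
tcp_rot: [-3.14, 0.0, -1.572]
force: [0.5, -0.7, -1.6]
opening: 0.0402
```

```bash
python3 - <<'E'
from h import *
S()
E
```

```text
7.62 [0.4103 0.1255 0.0491] [-3.1399e+00  2.0000e-04 -1.5716e+00] op 0.0402 F [ 0.5 -0.7 -1.6]
```

>>> {"method": "step_arm", "body": {"steps": [1,0,0,0.025,0,1,0,0,0.02,0,1,0,0,0,0]}}

```text
time_s: 8.0
tool_pos: [0.4102, 0.1255, 0.047]
tcp_rot: [-3.14, -0.001, -1.571]
force: [-4.1, -2.8, 17.7]
opening: 0.0399
```

Contact (17 N). Release and rise, then go to the cube.

>>> {"method": "step_arm", "body": {"steps": [0.7,0,0,0,0,0,0,0,0,0,0,0,0,0,0,0,0,0,0,0,0,0,0,-0.1,0,0,0,0,-0.5,0,0,0,0,-0.7,0,0,0,0,-0.7,0,0,0,0,-0.7,0,0,0,0,-0.7,0,0,0,0,0,0]}}

```text
time_s: 9.38
tool_pos: [0.4114, 0.1262, 0.2526]
tcp_rot: [-3.135, 0.0, -1.571]
force: [0.1, -0.2, -0.7]
opening: 0.0918
```

```bash
python3 - <<'E'
from h import *
S();p,d,P,st=snap('wrist','w4')
x,y,z=P[...,0],P[...,1],P[...,2]
m=(x>.35)&(x<.47)&(y>.05)&(y<.19)&(z>.058)&(z<.07)
print(rect(P,m),np.median(z[m]))
m=(x>.33)&(x<.49)&(y>-.02)&(y<.19)&(z>.001)&(z<.008)
print(rect(P,m))
plan([(.42,-.1,.24,-88),(.5077,-.242,.2,-88),(.5077,-.242,.12,-88)],0,step=.7)
E
```

```text
9.38 [0.4114 0.1262 0.2526] [-3.1348e+00  5.0000e-04 -1.5714e+00] op 0.0918 F [ 0.1 -0.2 -0.7]
(array([409.7, 125.1]), array([39.4, 38.6]), 0.31, 973) 0.06451715188856211
(array([409.5,  85. ]), array([209.9, 159.1]), 89.94, 9139)
13 rows; end [ 0.5077 -0.242   0.12  ] -88.01
0, 0.627, -0.028, 0.03, -0.034,
0, 0.626, -0.024, 0.03, -0.034,
0, 0.627, -0.02, 0.03, -0.034,
0, 0.627, -0.016, 0.03, -0.034,
0, 0.627, -0.013, 0.03, -0.034,
0, 0.627, -0.009, 0.029, -0.034,
0, 0.483, -0.276, 0.133, -0,
0, 0.483, -0.275, 0.134, -0,
0, 0.484, -0.276, 0.133, -0,
0, 0.483, -0.276, 0.134, -0,
0, 0.483, -0.275, 0.133, -0,
0, -0, -0, 0.667, -0,
0, -0, -0, 0.666, -0,
```

View pics/w4.png

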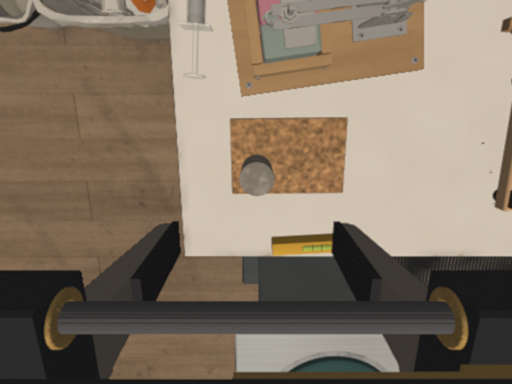

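>>> {"method": "step_arm", "body": {"steps": [0,0.627,-0.028,0.03,-0.034,0,0.627,-0.024,0.03,-0.034,0,0.627,-0.02,0.03,-0.034,0,0.627,-0.016,0.03,-0.034,0,0.627,-0.013,0.03,-0.034,0,0.627,-0.009,0.03,-0.034,0,0.483,-0.276,0.133,0,0,0.483,-0.276,0.133,0,0,0.483,-0.276,0.133,0,0,0.483,-0.276,0.133,0,0,0.483,-0.276,0.133,0,0,0,0,0.667,0,0,0,0,0.667,0,0,0,0,0,0,0,0,0,0,0]}}

```text
time_s: 11.3
tool_pos: [0.5077, -0.2418, 0.1192]
tcp_rot: [-3.142, 0.0, -1.535]
force: [-0.1, -0.7, 0.9]
opening: 0.0918
```

```bash
python3 - <<'E'
from h import *
S();p,d,P,st=snap('wrist','w5')
x,y,z=P[...,0],P[...,1],P[...,2]
m=(x>.45)&(x<.55)&(y>-.3)&(y<-.2)&(z>.095)&(z<.106)
print(rect(P,m),np.median(z[m]))
plan([(.5077,-.242,.087,-88)],0,step=.6)
E
```

```text
11.3 [ 0.5077 -0.2418  0.1192] [-3.1416e+00  2.0000e-04 -1.5352e+00] op 0.0918 F [-0.1 -0.7  0.9]
(array([ 508.3, -259.9]), array([45.6, 80.4]), 1.39, 5644) 0.10051712716192131
1 rows; end [ 0.5077 -0.242   0.087 ] -88.0
0, -0, 0.008, 0.549, 0.004,
```

View pics/w5.png

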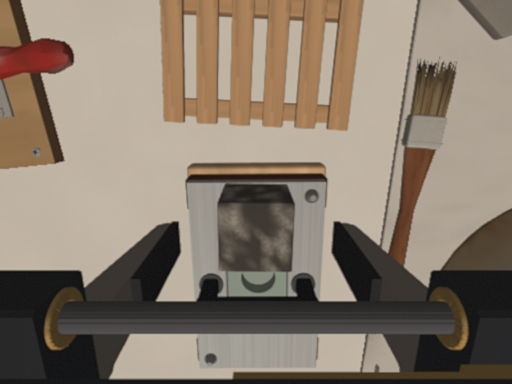

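>>> {"method": "step_arm", "body": {"steps": [0,0,0,0.3,0,0,0,0,0.25,0,0,0,0,0,0,1,0,0,0,0,1,0,0,0,0,1,0,0,0,0,1,0,0,0,0,1,0,0,0,0,1,0,0,0,0]}}

```text
time_s: 12.48
tool_pos: [0.5074, -0.242, 0.086]
tcp_rot: [3.142, -0.0, -1.536]
force: [0.4, -0.3, 1.4]
opening: 0.0447
```

```bash
python3 - <<'E'
from h import *
s=S()
plan([(*s['tool_pos'][:2],.24,None),(.42,-.1,.24,-45),(.42,.045,.24,0)],1,step=.7)
E
```

```text
12.47 [ 0.5074 -0.242   0.086 ] [ 3.1416 -0.     -1.5356] op 0.0447 F [ 0.4 -0.3  1.4]
16 rows; end [0.42  0.045 0.24 ] -0.02
1, 0, -0, -0.642, -0,
1, 0, -0, -0.642, -0,
1, 0, -0, -0.642, -0,
1, 0, -0, -0.641, -0,
1, -0.403, 0.229, -0, -0.716,
1, -0.428, 0.176, -0, -0.716,
1, -0.446, 0.122, -0, -0.716,
1, -0.459, 0.066, -0, -0.716,
1, -0.463, 0.007, -0, -0.716,
1, -0.46, -0.05, -0, -0.716,
1, -0.285, -0.285, -0, -0.75,
1, -0.245, -0.319, -0, -0.75,
1, -0.202, -0.349, -0, -0.75,
1, -0.154, -0.372, -0, -0.75,
1, -0.105, -0.389, -0, -0.75,
1, -0.053, -0.399, -0, -0.75,
```

>>> {"method": "step_arm", "body": {"steps": [1,0,0,-0.2,0,1,0,0,-0.5,0,1,0,0,-0.64,0,1,0,0,-0.64,0,1,0,0,-0.59,0,1,-0.403,0.229,0,-0.716,1,-0.428,0.176,0,-0.716,1,-0.446,0.122,0,-0.716,1,-0.459,0.066,0,-0.716,1,-0.463,0.007,0,-0.716,1,-0.46,-0.05,0,-0.716,1,-0.285,-0.285,0,-0.75,1,-0.245,-0.319,0,-0.75,1,-0.202,-0.349,0,-0.75,1,-0.154,-0.372,0,-0.75,1,-0.105,-0.389,0,-0.75,1,-0.053,-0.399,0,-0.75,1,0,0,0,0,1,0,0,0,0]}}

```text
time_s: 14.85
tool_pos: [0.4199, 0.0442, 0.2402]
tcp_rot: [3.141, 0.0, -0.002]
force: [0.8, -0.4, -2.6]
opening: 0.0449
```

```bash
python3 - <<'E'
from h import *
s=S()
p,d,P,st=snap('top','t6')
cv2.imwrite('pics/t6c.png',cv2.resize(p[150:320,150:370],None,fx=3.5,fy=3.5,interpolation=cv2.INTER_CUBIC))
plan([(.42,.045,.04,0)],1,step=.7)
E
```

```text
14.85 [0.4199 0.0442 0.2402] [ 3.1407e+00  1.0000e-04 -2.4000e-03] op 0.0449 F [ 0.8 -0.4 -2.6]
5 rows; end [0.42  0.045 0.04 ] -0.02
1, 0, -0.003, 0.667, -0.003,
1, 0.001, -0.004, 0.667, -0.003,
1, -0, -0.003, 0.667, -0.003,
1, 0, -0.003, 0.667, -0.003,
1, 0, -0.004, 0.667, -0.003,
```

View pics/t6c.png

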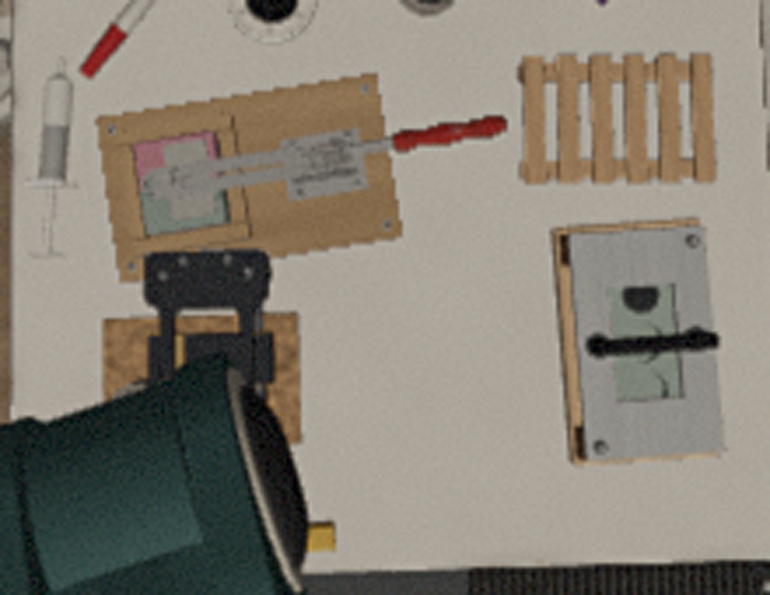

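```bash
python3 - <<'E'
from h import *
d=np.load('top0.npy');P=cam('top',d)
x,y,z=P[...,0],P[...,1],P[...,2]
for a in np.arange(.48,.7,.02):
    print(round(a,2),[round(float(np.nanmax(z[(x>=a)&(x<a+.02)&(y>=b)&(y<b+.03)])),3) for b in np.arange(-.1,.17,.03)])
E
```

```text
0.48 [0.005, 0.004, 0.005, 0.004, 0.006, 0.004, 0.004, 0.004, 0.004, 0.004]
0.5 [0.005, 0.004, 0.004, 0.016, 0.018, 0.018, 0.021, 0.031, 0.018, 0.003]
0.52 [0.005, 0.02, 0.018, 0.018, 0.048, 0.062, 0.064, 0.063, 0.019, 0.029]
0.54 [0.004, 0.02, 0.02, 0.02, 0.048, 0.07, 0.077, 0.066, 0.019, 0.02]
0.56 [0.006, 0.021, 0.072, 0.072, 0.073, 0.077, 0.1, 0.081, 0.018, 0.029]
0.58 [0.103, 0.101, 0.091, 0.076, 0.073, 0.075, 0.075, 0.072, 0.046, 0.027]
0.6 [0.104, 0.09, 0.068, 0.022, 0.021, 0.068, 0.068, 0.063, 0.047, 0.027]
0.62 [0.004, 0.018, 0.02, 0.021, 0.02, 0.048, 0.018, 0.019, 0.017, 0.025]
0.64 [0.005, 0.019, 0.018, 0.018, 0.019, 0.017, 0.005, 0.004, 0.01, 0.026]
0.66 [0.005, 0.005, 0.007, 0.006, 0.005, 0.005, 0.005, 0.005, 0.018, 0.017]
0.68 [0.004, 0.003, 0.004, 0.037, 0.044, 0.022, 0.005, 0.017, 0.02, 0.003]
```

>>> {"method": "step_arm", "body": {"steps": [1,0,0,0.6,0,1,0,0,0.6,0,1,0,0,0.6,0,1,0,0,0.6,0,1,0,0,0,0]}}

```text
time_s: 15.52
tool_pos: [0.4182, 0.0441, 0.0943]
tcp_rot: [3.141, 0.006, -0.002]
force: [-0.2, -0.6, -1.0]
opening: 0.0447
```

>>> {"method": "step_arm", "body": {"steps": [1,0.02,0,0.5,0,1,0,0,0.35,0,1,0,0,0.05,0,1,0,0,0,0]}}

```text
time_s: 16.02
tool_pos: [0.4222, 0.0449, 0.0432]
tcp_rot: [3.141, -0.002, -0.001]
force: [0.3, -0.3, -1.5]
opening: 0.0444
```

>>> {"method": "step_arm", "body": {"steps": [1,0,0,0.05,0,1,0,0,0.04,0,1,0,0,0,0]}}

```text
time_s: 16.4
tool_pos: [0.4212, 0.0449, 0.0367]
tcp_rot: [3.141, -0.0, -0.0]
force: [-0.7, -0.2, -2.2]
opening: 0.0447
```

>>> {"method": "step_arm", "body": {"steps": [1,0,0,0.025,0,1,0,0,0.015,0,1,0,0,0,0]}}

```text
time_s: 16.77
tool_pos: [0.4212, 0.045, 0.0349]
tcp_rot: [3.141, -0.0, -0.0]
force: [-2.5, -0.7, 10.0]
opening: 0.0445
```

>>> {"method": "step_arm", "body": {"steps": [0.7,0,0,0,0,0,0,0,0,0,0,0,0,0,0,0,0,0,0,0,0,0,0,-0.1,0,0,0,0,-0.5,0,0,0,0,-0.7,0,0,0,0,-0.7,0,0,0,0,-0.7,0,0,0,0,-0.7,0,0,0,0,0,0]}}

```text
time_s: 18.15
tool_pos: [0.4229, 0.0452, 0.2411]
tcp_rot: [3.14, -0.007, -0.001]
force: [-0.1, -0.7, 0.3]
opening: 0.0917
```

```bash
python3 - <<'E'
from h import *
s=S()
plan([(.44,-.2,.24,2.4),(.449,-.245,.22,2.4)],0,step=.7)
E
```

```text
18.15 [0.4229 0.0452 0.2411] [ 3.1402e+00 -6.5000e-03 -9.0000e-04] op 0.0917 F [-0.1 -0.7  0.3]
8 rows; end [ 0.449 -0.245  0.22 ] 2.39
0, 0.048, 0.681, 0.003, -0.041,
0, 0.043, 0.681, 0.003, -0.041,
0, 0.038, 0.682, 0.003, -0.041,
0, 0.034, 0.682, 0.004, -0.041,
0, 0.028, 0.682, 0.003, -0.041,
0, 0.024, 0.682, 0.003, -0.041,
0, 0.059, 0.378, 0.167, 0.001,
0, 0.059, 0.378, 0.166, 0.001,
```

>>> {"method": "step_arm", "body": {"steps": [0,0.048,0.68,0,-0.04,0,0.043,0.68,0,-0.04,0,0.038,0.68,0,-0.04,0,0.034,0.68,0,-0.04,0,0.028,0.68,0,-0.04,0,0.024,0.68,0,-0.04,0,0.059,0.38,0.17,0,0,0.059,0.38,0.17,0,0,0,0,0,0,0,0,0,0,0]}}

```text
time_s: 19.4
tool_pos: [0.4474, -0.2433, 0.2176]
tcp_rot: [-3.141, 0.0, 0.043]
force: [0.7, 0.9, 0.4]
opening: 0.092
```

```bash
python3 - <<'E'
from h import *
s=S();p,d,P,st=snap('wrist','w7')
x,y,z=P[...,0],P[...,1],P[...,2]
box=(x>.33)&(x<.57)&(y>-.36)&(y<-.16)
print('handle',rect(P,box&(z>.086)&(z<.096)&(x<.475)&(x>.42)))
print('frame',rect(P,box&(z>.051)&(z<.059)))
p,d,P,st=snap('top','t7')
hs=cv2.cvtColor(p,cv2.COLOR_BGR2HSV)
x,y,z=P[...,0],P[...,1],P[...,2]
print('mat',rect(P,(x>.35)&(x<.5)&(y>-.02)&(y<.2)&(hs[...,1]>90)&(z<.01)))
print('cyl',rect(P,(x>.35)&(x<.5)&(y>-.02)&(y<.2)&(z>.06)&(z<.07)))
print('cube',rect(P,(x>.35)&(x<.5)&(y>-.02)&(y<.2)&(z>.045)&(z<.053)))
cv2.imwrite('pics/t7c.png',cv2.resize(p[150:320,150:370],None,fx=3.5,fy=3.5,interpolation=cv2.INTER_CUBIC))
plan([(.449,-.245,.12,2.4)],0,step=.7)
E
```

```text
19.4 [ 0.4474 -0.2433  0.2176] [-3.1405e+00  4.0000e-04  4.3300e-02] op 0.092 F [0.7 0.9 0.4]
handle (array([ 448.6, -244.6]), array([12. , 84.6]), 2.23, 1096)
frame (array([ 448.7, -245.5]), array([164.5, 100.6]), 2.44, 10698)
mat (array([424.5,  83.8]), array([ 97.2, 146.5]), 0.36, 1414)
cyl (array([408. , 125.2]), array([37.3, 38.2]), 42.36, 207)
cube (array([418.2,  72.7]), array([45.4, 99.1]), 1.91, 323)
3 rows; end [ 0.449 -0.245  0.12 ] 2.4
0, 0.008, 0.009, 0.545, 0.003,
0, 0.007, 0.008, 0.546, 0.003,
0, 0.008, 0.009, 0.545, 0.003,
```

View pics/w7.png

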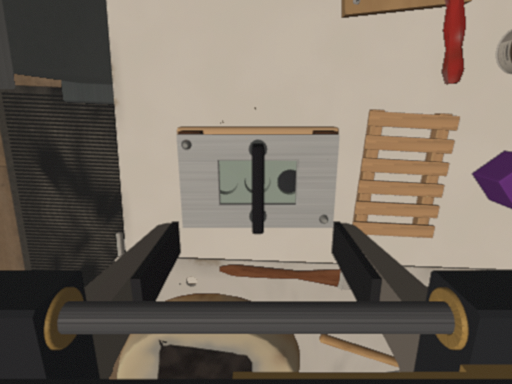

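View pics/t7c.png

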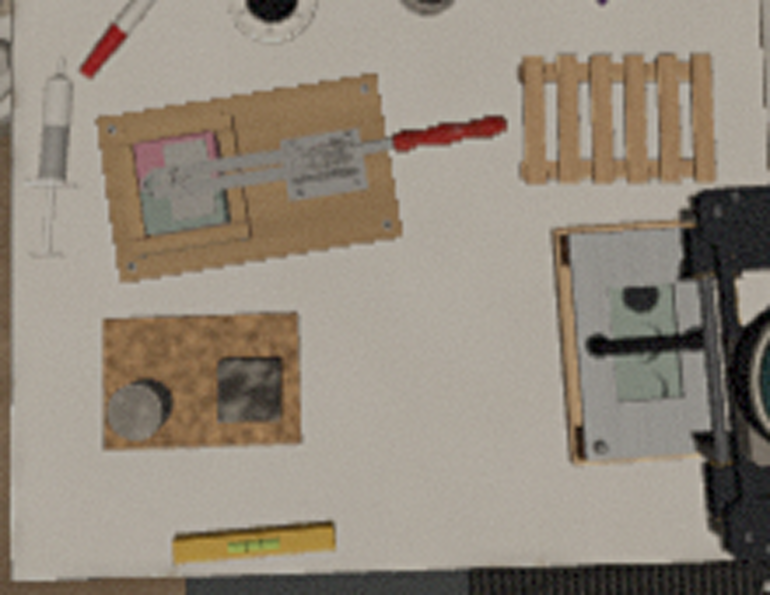

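>>> {"method": "step_arm", "body": {"steps": [0,0.01,0.01,0.6,0,0,0.005,0.01,0.6,0,0,0.005,0.008,0.6,0.005,0,0,0,0.36,0,0,0,0,0,0,0,0,0,0,0]}}

```text
time_s: 20.25
tool_pos: [0.4493, -0.2463, 0.0894]
tcp_rot: [3.141, -0.001, 0.041]
force: [-0.1, -0.0, -0.1]
opening: 0.0917
```

```bash
python3 - <<'E'
from h import *
s=S();p,d,P,st=snap('wrist','w8')
x,y,z=P[...,0],P[...,1],P[...,2]
box=(x>.33)&(x<.57)&(y>-.36)&(y<-.16)
print('frame',rect(P,box&(z>.051)&(z<.059)))
E
```

```text
20.25 [ 0.4493 -0.2463  0.0894] [ 3.1407e+00 -1.5000e-03  4.1400e-02] op 0.0917 F [-0.1 -0.  -0.1]
frame (array([ 448.9, -245.8]), array([165.1, 101.1]), 2.37, 22718)
```

View pics/w8.png

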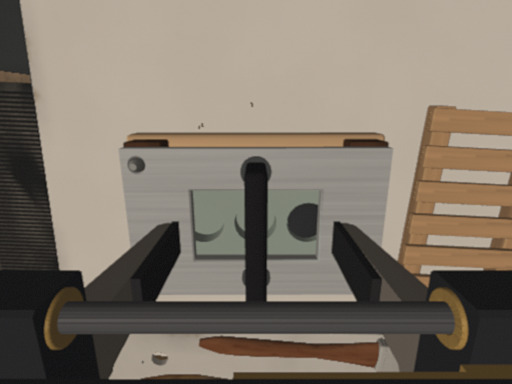

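>>> {"method": "step_arm", "body": {"steps": [0,0,-0.01,0.015,0,1,0,0,0,0,1,0,0,0,0,1,0,0,0,0,1,0,0,0,0,1,0,0,0,0,1,0,0,0,0,1,0,0,0,0,1,0,0,0,0,1,0,0,0,0]}}

```text
time_s: 21.55
tool_pos: [0.4487, -0.2459, 0.0874]
tcp_rot: [3.142, -0.0, 0.041]
force: [1.9, -0.8, -0.6]
opening: 0.0117
```

```bash
python3 - <<'E'
from h import *
s=bot.read_state();print(s['tool_pos'],s['tcp_rot'],s['opening'],s['joints'],s['force'],s['ft_torque'])
E
```

```text
[ 0.44867141 -0.24585394  0.08738969] [ 3.14152944e+00 -4.27053144e-04  4.07115462e-02] 0.011746085245196448 [ 0.84442749  0.51562242 -0.50251049  2.020905    0.37956064  0.69530732
  0.14202579] [ 1.85084608 -0.75255531 -0.5734133 ] [-0.08664271 -0.21383466  0.00581437]
```

Gripped: home reading TCP (0.4487, -0.2459, 0.0874), yaw 0.0407. Lift slowly, straight up.

>>> {"method": "step_arm", "body": {"steps": [1,0,0,-0.05,0,1,0,0,-0.05,0,1,0,0,-0.08,0,1,0,0,-0.1,0,1,0,0,-0.1,0,1,0,0,-0.15,0,1,0,0,-0.3,0,1,0,0,-0.3,0,1,0,0,0,0,1,0,0,0,0]}}

```text
time_s: 22.8
tool_pos: [0.4481, -0.246, 0.1552]
tcp_rot: [3.141, 0.0, 0.04]
force: [0.3, -1.2, -4.1]
opening: 0.0117
```

```bash
python3 - <<'E'
from h import *
s=S();p,d,P,st=snap('wrist','w9')
print(bot.read_state()['ft_torque'])
x,y,z=P[...,0],P[...,1],P[...,2]
m=(x>.37)&(x<.53)&(y>-.3)&(y<-.19)&(z>.105)&(z<.15)
A=np.c_[P[m][:,:2],np.ones(m.sum())]
c=np.linalg.lstsq(A,z[m],rcond=None)[0];r=z[m]-A@c
k=abs(r-np.median(r))<.004;c=np.linalg.lstsq(A[k],z[m][k],rcond=None)[0];print('plate slope',c)
E
```

```text
22.8 [ 0.4481 -0.246   0.1552] [3.1413e+00 3.0000e-04 4.0300e-02] op 0.0117 F [ 0.3 -1.2 -4.1]
[-0.09171039 -0.0831647   0.03591447]
plate slope [-0.00040522  0.00198869  0.12387111]
```

View pics/w9.png

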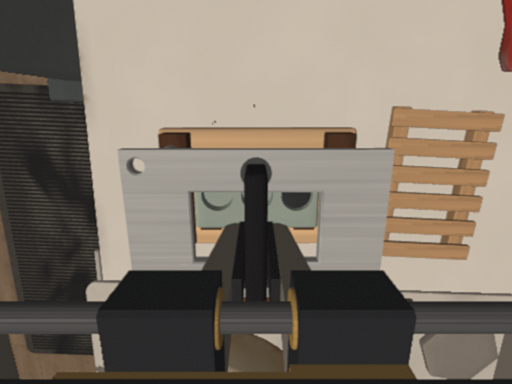

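```bash
python3 - <<'E'
from h import *
plan([(.448,-.246,.175,None),(.42,-.087,.175,None),(.42,-.087,.048,None)],1,step=.5)
E
```

```text
12 rows; end [ 0.42  -0.087  0.048] 2.31
1, 0, 0.003, -0.336, -0,
1, -0.06, -0.445, -0, -0,
1, -0.06, -0.444, -0, -0,
1, -0.06, -0.445, -0, -0,
1, -0.059, -0.444, -0, -0,
1, -0.06, -0.445, -0, -0,
1, -0.06, -0.444, -0, -0,
1, -0, -0, 0.423, -0,
1, -0, -0, 0.424, -0,
1, -0, -0, 0.423, -0,
1, -0, -0, 0.423, -0,
1, -0, -0, 0.423, -0,
```

>>> {"method": "step_arm", "body": {"steps": [1,0,0,-0.34,0,1,-0.06,-0.2,0,0,1,-0.06,-0.44,0,0,1,-0.06,-0.44,0,0,1,-0.06,-0.44,0,0,1,-0.06,-0.44,0,0,1,-0.06,-0.44,0,0,1,0,-0.26,0,0,1,0,0,0.3,0,1,0,0,0.42,0,1,0,0,0.42,0,1,0,0,0.42,0,1,0,0,0.42,0,1,0,0,0.1,0,1,0,0,0.05,0,1,0,0,0,0,1,0,0,0,0]}}

```text
time_s: 24.98
tool_pos: [0.4209, -0.0875, 0.0484]
tcp_rot: [3.141, -0.001, 0.04]
force: [-0.1, 0.8, -3.4]
opening: 0.0121
```

>>> {"method": "step_arm", "body": {"steps": [1,0,0,0.06,0,1,0,0,0.04,0,1,0,0,0.02,0,1,0,0,0,0]}}

```text
time_s: 25.48
tool_pos: [0.4203, -0.0872, 0.0404]
tcp_rot: [-3.142, 0.0, 0.041]
force: [0.0, -1.0, -4.9]
opening: 0.0114
```

>>> {"method": "step_arm", "body": {"steps": [1,0,0,0.015,0,1,0,0,0.01,0,1,0,0,0,0]}}

```text
time_s: 25.85
tool_pos: [0.4204, -0.0873, 0.0403]
tcp_rot: [3.14, 0.0, 0.041]
force: [-5.6, 1.4, 16.3]
opening: 0.0118
```

>>> {"method": "step_arm", "body": {"steps": [0.8,0,0,0,0,0.4,0,0,0,0,0,0,0,0,0,0,0,0,0,0,0,0,0,0,0,0,0,0,-0.1,0,0,0,0,-0.5,0,0,0,0,-0.7,0,0,0,0,-0.7,0,0,0,0,-0.6,0,0,0,0,0,0]}}

```text
time_s: 27.22
tool_pos: [0.422, -0.0877, 0.1976]
tcp_rot: [3.139, -0.005, 0.04]
force: [0.0, 0.3, -0.0]
opening: 0.0918
```

```bash
python3 - <<'E'
from h import *
s=S()
plan([(.43,-.16,.24,-45),(.449,-.245,.2,-87.6)],0,step=.7)
E
```

```text
27.23 [ 0.422  -0.0877  0.1976] [ 3.1387 -0.0052  0.0401] op 0.0918 F [ 0.   0.3 -0. ]
12 rows; end [ 0.449 -0.245  0.2  ] -87.58
0, 0.014, 0.202, -0.118, 0.788,
0, 0.042, 0.197, -0.117, 0.788,
0, 0.068, 0.19, -0.118, 0.788,
0, 0.094, 0.179, -0.118, 0.788,
0, 0.118, 0.164, -0.118, 0.788,
0, 0.139, 0.147, -0.117, 0.788,
0, 0.204, 0.13, 0.111, 0.71,
0, 0.219, 0.103, 0.111, 0.71,
0, 0.23, 0.076, 0.111, 0.71,
0, 0.237, 0.047, 0.111, 0.71,
0, 0.241, 0.017, 0.111, 0.71,
0, 0.242, -0.013, 0.111, 0.71,
```

>>> {"method": "step_arm", "body": {"steps": [0,0.014,0.202,-0.118,0.788,0,0.042,0.197,-0.118,0.788,0,0.068,0.19,-0.118,0.788,0,0.094,0.179,-0.118,0.788,0,0.118,0.164,-0.118,0.788,0,0.139,0.147,-0.118,0.788,0,0.204,0.13,0.111,0.71,0,0.219,0.103,0.111,0.71,0,0.23,0.076,0.111,0.71,0,0.237,0.047,0.111,0.71,0,0.241,0.017,0.111,0.71,0,0.242,-0.013,0.111,0.71,0,0,0,0,0,0,0,0,0,0]}}

```text
time_s: 28.98
tool_pos: [0.4472, -0.2437, 0.1971]
tcp_rot: [3.141, 0.001, -1.525]
force: [0.0, 0.3, 0.6]
opening: 0.0918
```

```bash
python3 - <<'E'
from h import *
s=S();p,d,P,st=snap('wrist','w10')
x,y,z=P[...,0],P[...,1],P[...,2]
hs=cv2.cvtColor(p,cv2.COLOR_BGR2HSV)
for (u,v) in [(256,180),(256,200)]: print(hs[v,u],P[v,u])
m=(x>.37)&(x<.53)&(y>-.3)&(y<-.19)&(z>.041)&(z<.05)
m2=m&(hs[...,0]>35)&(hs[...,0]<100)&(hs[...,1]>20)
m2=cv2.morphologyEx(m2.astype(np.uint8),cv2.MORPH_OPEN,np.ones((3,3)))>0
print('mould',rect(P,m2),np.median(z[m2]))
cv2.imwrite('pics/m.png',(m2*255).astype(np.uint8))
m=(x>.54)&(x<.7)&(y>-.34)&(y<-.16)&(z>.012)&(z<.026)&(hs[...,1]>70)
print('rack',rect(P,m))
p,d,P,st=snap('top')
x,y,z=P[...,0],P[...,1],P[...,2]
m=(x>.32)&(x<.55)&(y>-.16)&(y<.0)&(z>.004)&(z<.012); print('frame on bench',rect(P,m))
hs=cv2.cvtColor(p,cv2.COLOR_BGR2HSV)
m=(x>.56)&(x<.68)&(y>-.34)&(y<-.16)&(hs[...,1]>70)&(z>.014)&(z<.026);print('rack top',rect(P,m))
E
```

```text
28.98 [ 0.4472 -0.2437  0.1971] [ 3.1406e+00  9.0000e-04 -1.5254e+00] op 0.0918 F [0.  0.3 0.6]
[ 41  26 140] [ 0.44812774 -0.24463069  0.03379039]
[ 44  27 141] [ 0.43012278 -0.24545384  0.04650732]
mould (array([ 448.2, -246.6]), array([109.2,  60.2]), 2.0, 4562) 0.04646748775848365
rack (array([ 592.3, -240.6]), array([ 55.2, 147.6]), 2.03, 6608)
frame on bench (array([434.9, -79.8]), array([229.3, 159.2]), 0.11, 1735)
rack top (array([ 617.1, -238.3]), array([147.3,  97.8]), 89.84, 1359)
```

View pics/w10.png

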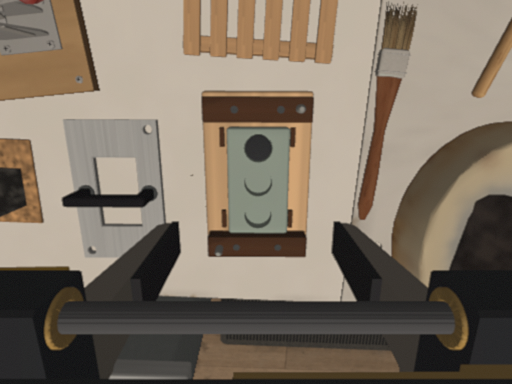

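View pics/m.png

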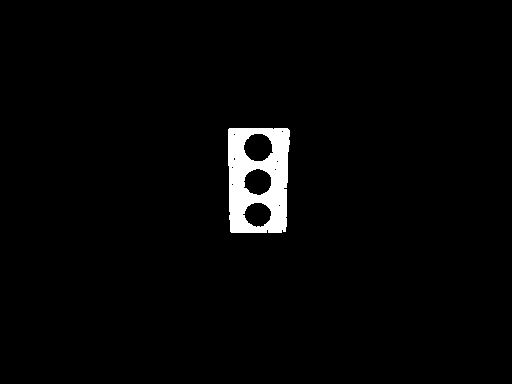

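```bash
python3 - <<'E'
from h import *
plan([(.4485,-.2458,.08,-87.8),(.4485,-.2458,.0535,-87.8)],0,step=.6)
E
```

```text
5 rows; end [ 0.4485 -0.2458  0.0535] -87.8
0, 0.008, -0.004, 0.49, 0.009,
0, 0.009, -0.004, 0.49, 0.009,
0, 0.008, -0.004, 0.49, 0.009,
0, 0.009, -0.004, 0.49, 0.009,
0, -0, -0, 0.442, 0.001,
```

>>> {"method": "step_arm", "body": {"steps": [0,0.008,-0.004,0.49,0.01,0,0.008,-0.004,0.49,0.01,0,0.01,-0.004,0.49,0.01,0,0.01,-0.004,0.49,0.01,0,0,0,0.4,0,0,0,0,0,0,0,0,0,0,0]}}

```text
time_s: 29.95
tool_pos: [0.4492, -0.2467, 0.0569]
tcp_rot: [-3.14, -0.001, -1.534]
force: [0.1, -1.6, 0.6]
opening: 0.0919
```

```bash
python3 - <<'E'
from h import *
s=S();p,d,P,st=snap('wrist','w11')
E
```

```text
29.95 [ 0.4492 -0.2467  0.0569] [-3.1404e+00 -5.0000e-04 -1.5344e+00] op 0.0919 F [ 0.1 -1.6  0.6]
```

View pics/w11.png

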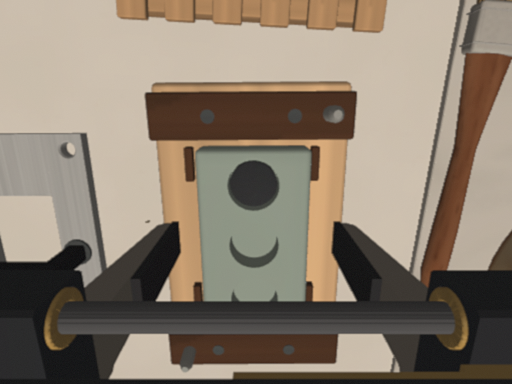

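Centred. Lower 4 mm more and close.

>>> {"method": "step_arm", "body": {"steps": [0,0,0,0.065,0,0,0,0,0,0,1,0,0,0,0,1,0,0,0,0,1,0,0,0,0,1,0,0,0,0,1,0,0,0,0]}}

```text
time_s: 30.88
tool_pos: [0.4485, -0.2467, 0.0521]
tcp_rot: [3.142, 0.0, -1.535]
force: [-0.6, 0.2, 0.8]
opening: 0.0615
```

```bash
python3 - <<'E'
from h import *
s=S()
plan([(.4485,-.2465,.2,-87.8),(.5,-.245,.22,-45),(.55,-.24,.22,0)],1,step=.6)
E
```

```text
30.88 [ 0.4485 -0.2467  0.0521] [ 3.1416  0.     -1.5351] op 0.0615 F [-0.6  0.2  0.8]
17 rows; end [ 0.55 -0.24  0.22] -0.03
1, -0.001, 0, -0.493, -0.003,
1, -0, 0, -0.493, -0.003,
1, -0.001, 0, -0.493, -0.003,
1, -0, 0, -0.493, -0.003,
1, -0.001, 0.001, -0.493, -0.003,
1, 0.001, -0.143, -0.056, -0.713,
1, 0.019, -0.142, -0.055, -0.713,
1, 0.037, -0.138, -0.056, -0.713,
1, 0.054, -0.133, -0.055, -0.713,
1, 0.069, -0.125, -0.056, -0.713,
1, 0.085, -0.116, -0.055, -0.713,
1, 0.088, -0.108, -0, -0.75,
1, 0.102, -0.096, -0, -0.75,
1, 0.113, -0.081, -0, -0.75,
1, 0.123, -0.066, -0, -0.75,
1, 0.131, -0.05, -0, -0.75,
1, 0.136, -0.032, -0, -0.75,
```

>>> {"method": "step_arm", "body": {"steps": [1,0,0,-0.2,0,1,0,0,-0.5,0,1,0,0,-0.6,0,1,0,0,-0.6,0,1,0,0,-0.56,0,1,0.001,-0.143,-0.055,-0.713,1,0.019,-0.142,-0.055,-0.713,1,0.037,-0.138,-0.055,-0.713,1,0.054,-0.133,-0.055,-0.713,1,0.07,-0.125,-0.055,-0.713,1,0.085,-0.116,-0.055,-0.713,1,0.088,-0.108,0,-0.75,1,0.102,-0.096,0,-0.75,1,0.113,-0.081,0,-0.75,1,0.123,-0.066,0,-0.75,1,0.131,-0.05,0,-0.75,1,0.136,-0.032,0,-0.75,1,0,0,0,0]}}

```text
time_s: 33.12
tool_pos: [0.5503, -0.2403, 0.2198]
tcp_rot: [-3.141, -0.0, -0.004]
force: [-0.2, 0.2, -1.1]
opening: 0.0617
```

```bash
python3 - <<'E'
from h import *
s=S();p,d,P,st=snap('wrist','w12')
p2,d2,P2,st2=snap('top','t12')
hs=cv2.cvtColor(p2,cv2.COLOR_BGR2HSV)
x,y,z=P2[...,0],P2[...,1],P2[...,2]
m=(x>.56)&(x<.68)&(y>-.34)&(y<-.14)&(hs[...,1]>70)&(z>.014)&(z<.026);print('rack top',rect(P2,m))
# slat direction: from first image
d=np.load('top0.npy');P=cam('top',d);hs=cv2.cvtColor(cv2.imread('pics/top0.png'),cv2.COLOR_BGR2HSV)
x,y,z=P[...,0],P[...,1],P[...,2]
m=(x>.555)&(x<.68)&(y>-.34)&(y<-.14)&(hs[...,1]>70)&(z>.012)&(z<.03);print('rack top0',rect(P,m))
for lo,hi in((.57,.6),(.635,.66)):
    q=P[m&(x>lo)&(x<hi)];print(lo,q[:,1].min(),q[:,1].max())
for c in ((-.325,-.295),(-.185,-.155)):
    q=P[m&(y>c[0])&(y<c[1])];print(c,q[:,0].min(),q[:,0].max())
E
```

```text
33.12 [ 0.5503 -0.2403  0.2198] [-3.1412e+00 -2.0000e-04 -4.1000e-03] op 0.0617 F [-0.2  0.2 -1.1]
rack top (array([ 616.2, -224.9]), array([121.9,  98. ]), 88.66, 894)
rack top0 (array([ 617.4, -238.6]), array([147.6,  98.3]), 89.91, 1428)
0.57 -0.3110415903269741 -0.16471061681875948
0.635 -0.3109366303041961 -0.1648863506515708
(-0.325, -0.295) 0.5681130245843303 0.6664541682681812
(-0.185, -0.155) 0.568328370809958 0.6660410602841936
```

View pics/w12.png

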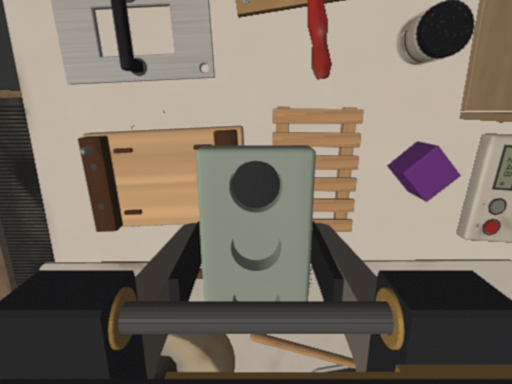

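```bash
python3 - <<'E'
from h import *
plan([(.6185,-.24,.2,0),(.6185,-.24,.055,0)],1,step=.5)
E
```

```text
8 rows; end [ 0.6185 -0.24    0.055 ] 0.01
1, 0.382, -0.006, 0.109, -0.011,
1, 0.383, -0.005, 0.11, -0.011,
1, 0.382, -0.004, 0.109, -0.011,
1, -0, 0, 0.483, 0,
1, -0, 0, 0.484, 0,
1, -0, 0, 0.483, 0,
1, -0, 0, 0.483, 0,
1, -0, 0, 0.484, 0,
```

>>> {"method": "step_arm", "body": {"steps": [1,0.38,0,0.11,-0.01,1,0.38,-0.005,0.11,-0.01,1,0.38,-0.005,0.11,-0.01,1,0,0,0.48,0,1,0,0,0.48,0,1,0,0,0.48,0,1,0,0,0.48,0,1,0,0,0.4,0,1,0,0,0,0,1,0,0,0,0]}}

```text
time_s: 34.48
tool_pos: [0.6192, -0.2401, 0.0615]
tcp_rot: [3.141, -0.001, 0.002]
force: [0.5, 0.5, -0.6]
opening: 0.0614
```

>>> {"method": "step_arm", "body": {"steps": [1,0,0,0.15,0,1,0,0,0.08,0,1,0,0,0.04,0,1,0,0,0,0]}}

```text
time_s: 34.98
tool_pos: [0.6186, -0.24, 0.0443]
tcp_rot: [3.142, -0.0, 0.002]
force: [-0.6, -1.4, -0.3]
opening: 0.0617
```

>>> {"method": "step_arm", "body": {"steps": [1,0,0,0.02,0,1,0,0,0,0]}}

```text
time_s: 35.22
tool_pos: [0.6187, -0.24, 0.0441]
tcp_rot: [3.141, -0.0, 0.002]
force: [-1.7, 0.0, 6.1]
opening: 0.0615
```

Contact. Release, rise, look.

>>> {"method": "step_arm", "body": {"steps": [0.5,0,0,0,0,0,0,0,0,0,0,0,0,0,0,0,0,0,0,0,0,0,0,-0.1,0,0,0,0,-0.5,0,0,0,0,-0.7,0,0,0,0,-0.7,0,0,0,0,-0.7,0,0,0,0,0,0]}}

```text
time_s: 36.48
tool_pos: [0.6207, -0.2402, 0.2096]
tcp_rot: [3.139, -0.007, 0.002]
force: [0.5, -0.6, 0.0]
opening: 0.0919
```

```bash
python3 - <<'E'
from h import *
s=S();p,d,P,st=snap('wrist','w13')
x,y,z=P[...,0],P[...,1],P[...,2]
m=(x>.55)&(x<.69)&(y>-.33)&(y<-.15)
print('mould',rect(P,m&(z>.034)&(z<.043)),np.median(z[m&(z>.034)&(z<.043)]))
print('rack',rect(P,m&(z>.015)&(z<.025)))
plan([(.5,-.15,.24,2.3),(.4204,-.0873,.2,2.3)],0,step=.6)
E
```

```text
36.48 [ 0.6207 -0.2402  0.2096] [ 3.1389e+00 -7.0000e-03  2.2000e-03] op 0.0919 F [ 0.5 -0.6  0. ]
mould (array([ 618., -240.]), array([ 62. , 109.2]), 0.23, 4516) 0.038280221798643835
rack (array([ 617.9, -239.9]), array([147.8, 100.1]), 89.3, 4281)
9 rows; end [ 0.4204 -0.0873  0.2   ] 2.28
0, -0.397, -0.301, -0.11, -0.044,
0, -0.395, -0.305, -0.109, -0.044,
0, -0.393, -0.307, -0.11, -0.044,
0, -0.39, -0.311, -0.11, -0.044,
0, -0.388, -0.313, -0.109, -0.044,
0, -0.321, -0.275, 0.167, 0.001,
0, -0.32, -0.274, 0.166, 0.001,
0, -0.321, -0.274, 0.167, 0.001,
0, -0.321, -0.275, 0.166, 0.001,
```

View pics/w13.png

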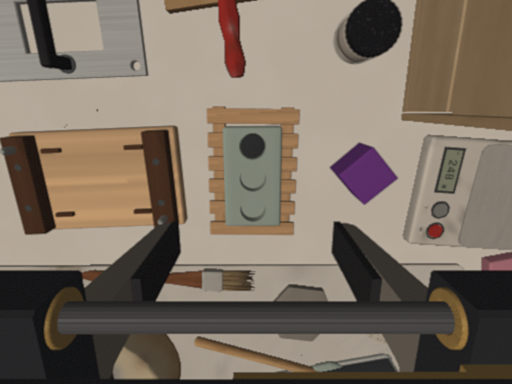

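>>> {"method": "step_arm", "body": {"steps": [0,-0.397,-0.3,-0.11,-0.044,0,-0.395,-0.305,-0.11,-0.044,0,-0.393,-0.307,-0.11,-0.044,0,-0.39,-0.31,-0.11,-0.044,0,-0.388,-0.313,-0.11,-0.044,0,-0.32,-0.275,0.167,0,0,-0.32,-0.275,0.167,0,0,-0.32,-0.275,0.167,0,0,-0.32,-0.275,0.167,0,0,0,0,0,0,0,0,0,0,0]}}

```text
time_s: 37.9
tool_pos: [0.4204, -0.0877, 0.198]
tcp_rot: [-3.142, -0.0, 0.04]
force: [-0.6, -0.6, 0.0]
opening: 0.0918
```

```bash
python3 - <<'E'
from h import *
s=S();p,d,P,st=snap('wrist','w14')
x,y,z=P[...,0],P[...,1],P[...,2]
m=(x>.3)&(x<.52)&(y>-.16)&(y<-.01)
print('frame',rect(P,m&(z>.0055)&(z<.012)),'handle',rect(P,m&(z>.039)&(z<.049)))
plan([(.4204,-.0873,.042,2.3)],0,step=.6)
E
```

```text
37.9 [ 0.4204 -0.0877  0.198 ] [-3.1415e+00 -4.0000e-04  4.0000e-02] op 0.0918 F [-0.6 -0.6  0. ]
frame (array([404.4, -72. ]), array([193.6, 130. ]), 2.21, 9103) handle (array([420. , -86.2]), array([11.7, 84.7]), 1.96, 968)
5 rows; end [ 0.4204 -0.0873  0.042 ] 2.28
0, -0.001, -0.002, 0.521, -0,
0, -0, -0.001, 0.52, -0,
0, -0.001, -0.002, 0.521, -0,
0, -0.001, -0.001, 0.52, -0,
0, -0, -0.002, 0.521, -0,
```

View pics/w14.png

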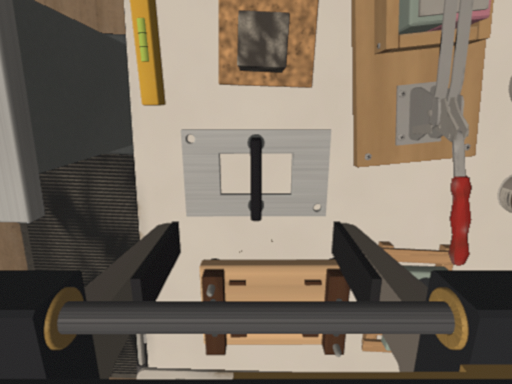

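>>> {"method": "step_arm", "body": {"steps": [0,0,0,0.52,0,0,0,0,0.52,0,0,0,0,0.52,0,0,0,0,0.52,0,0,0,0,0.53,0,0,0,0,0,0,0,0,0,0,0]}}

```text
time_s: 38.83
tool_pos: [0.4208, -0.0872, 0.0421]
tcp_rot: [3.142, -0.001, 0.04]
force: [-0.4, -0.2, 0.3]
opening: 0.092
```

```bash
python3 - <<'E'
from h import *
S()
E
```

```text
38.83 [ 0.4208 -0.0872  0.0421] [ 3.1416e+00 -1.2000e-03  4.0500e-02] op 0.092 F [-0.4 -0.2  0.3]
```

>>> {"method": "step_arm", "body": {"steps": [0,0,0,0.02,0,1,0,0,0,0,1,0,0,0,0,1,0,0,0,0,1,0,0,0,0,1,0,0,0,0,1,0,0,0,0,1,0,0,0,0,1,0,0,0,0]}}

```text
time_s: 39.95
tool_pos: [0.4197, -0.0871, 0.0402]
tcp_rot: [-3.142, 0.0, 0.041]
force: [-0.6, -0.1, 1.0]
opening: 0.0141
```

```bash
python3 - <<'E'
from h import *
s=S()
plan([(*s['tool_pos'][:2],.175,None),(.4487,-.2459,.175,2.33)],1,step=.5)
E
```

```text
39.95 [ 0.4197 -0.0871  0.0402] [-3.1416e+00  1.0000e-04  4.0500e-02] op 0.0141 F [-0.6 -0.1  1. ]
11 rows; end [ 0.4487 -0.2459  0.175 ] 2.32
1, 0, 0, -0.449, -0,
1, 0, 0, -0.45, -0,
1, 0, 0, -0.449, -0,
1, 0, 0, -0.45, -0,
1, 0, 0, -0.449, -0,
1, 0.063, 0.444, -0, -0,
1, 0.062, 0.444, -0, -0,
1, 0.063, 0.444, -0, -0,
1, 0.062, 0.444, -0, -0,
1, 0.063, 0.444, -0, -0,
1, 0.062, 0.443, -0, -0,
```

>>> {"method": "step_arm", "body": {"steps": [1,0,0,0,0,1,0,0,0,0,1,0,0,-0.1,0,1,0,0,-0.3,0,1,0,0,-0.45,0,1,0,0,-0.45,0,1,0,0,-0.45,0,1,0,0,-0.5,0,1,0.063,0.2,0,0,1,0.063,0.44,0,0,1,0.063,0.44,0,0,1,0.063,0.44,0,0,1,0.063,0.44,0,0,1,0.063,0.44,0,0,1,0,0.26,0,0,1,0,0,0,0,1,0,0,0,0]}}

```text
time_s: 42.08
tool_pos: [0.4485, -0.2445, 0.1747]
tcp_rot: [-3.141, 0.001, 0.042]
force: [0.1, 0.7, -3.8]
opening: 0.0115
```

```bash
python3 - <<'E'
from h import *
s=S();p,d,P,st=snap('wrist','w15')
plan([(.4487,-.2459,.115,2.33)],1,step=.5)
E
```

```text
42.08 [ 0.4485 -0.2445  0.1747] [-3.1406e+00  8.0000e-04  4.1800e-02] op 0.0115 F [ 0.1  0.7 -3.8]
2 rows; end [ 0.4487 -0.2459  0.115 ] 2.33
1, -0, 0.012, 0.5, 0.004,
1, -0.001, 0.012, 0.499, 0.004,
```

View pics/w15.png

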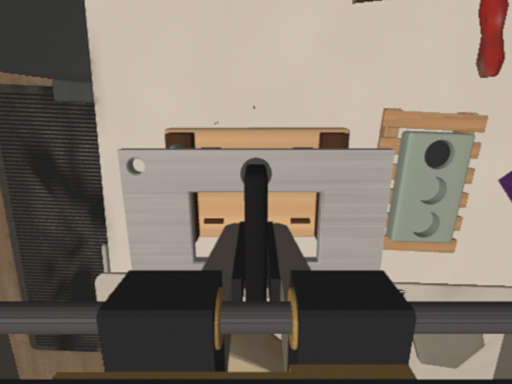

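>>> {"method": "step_arm", "body": {"steps": [1,0,0.012,0.4,0,1,0,0.01,0.4,0,1,0,0,0.25,0,1,0,0,0.05,0,1,0,0,0,0,1,0,0,0,0,1,0,0,0,0]}}

```text
time_s: 43.0
tool_pos: [0.4492, -0.2473, 0.1098]
tcp_rot: [3.141, -0.001, 0.04]
force: [-1.2, -0.2, -5.0]
opening: 0.0118
```

```bash
python3 - <<'E'
from h import *
s=S();S()
p,d,P,st=snap('wrist','w16');S()
plan([(.4487,-.2459,.104,2.33)],1,step=.5)
E
```

```text
43.0 [ 0.4492 -0.2473  0.1098] [ 3.1408e+00 -8.0000e-04  4.0400e-02] op 0.0118 F [-1.2 -0.2 -5. ]
43.0 [ 0.4492 -0.2473  0.1098] [ 3.1408e+00 -8.0000e-04  4.0400e-02] op 0.0118 F [-1.2 -0.2 -5. ]
43.05 [ 0.4491 -0.2472  0.1097] [ 3.1409e+00 -7.0000e-04  4.0400e-02] op 0.0115 F [ 1.   0.  -3.6]
1 rows; end [ 0.4487 -0.2459  0.104 ] 2.33
1, -0.007, -0.022, 0.095, -0.002,
```

View pics/w16.png

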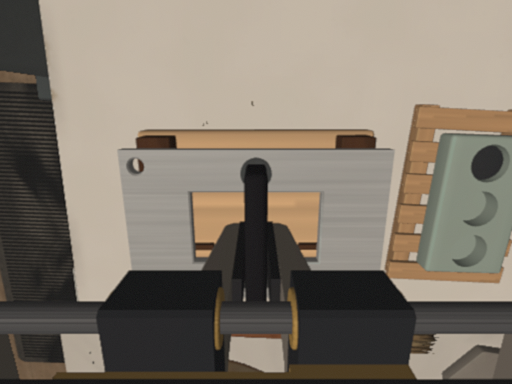

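>>> {"method": "step_arm", "body": {"steps": [1,-0.007,-0.022,0,0,1,0,0,0,0,1,0,0,0,0,1,0,0,0,0]}}

```text
time_s: 43.55
tool_pos: [0.4485, -0.2457, 0.1092]
tcp_rot: [3.142, 0.0, 0.041]
force: [0.6, 0.0, -4.2]
opening: 0.0117
```

Within 0.3 mm. Descend gently.

>>> {"method": "step_arm", "body": {"steps": [1,0,0,0.1,0,1,0,0,0.06,0,1,0,0,0.05,0,1,0,0,0,0]}}

```text
time_s: 44.05
tool_pos: [0.4485, -0.2456, 0.0963]
tcp_rot: [-3.141, 0.0, 0.041]
force: [0.2, 0.5, -4.0]
opening: 0.0117
```

>>> {"method": "step_arm", "body": {"steps": [1,0,0,0.05,0,1,0,0,0.05,0,1,0,0,0.03,0,1,0,0,0,0,1,0,0,0,0]}}

```text
time_s: 44.68
tool_pos: [0.4485, -0.2457, 0.0888]
tcp_rot: [3.142, -0.0, 0.041]
force: [0.6, 0.2, -3.9]
opening: 0.0117
```

>>> {"method": "step_arm", "body": {"steps": [1,0,0,0.02,0,1,0,0,0.015,0,1,0,0,0,0]}}

```text
time_s: 45.05
tool_pos: [0.4485, -0.2458, 0.0872]
tcp_rot: [3.141, 0.0, 0.041]
force: [-1.8, 0.7, 4.1]
opening: 0.0118
```

Seated. Release, rise and check.

>>> {"method": "step_arm", "body": {"steps": [0.8,0,0,0,0,0.4,0,0,0,0,0,0,0,0,0,0,0,0,0,0,0,0,0,0,0,0,0,0,-0.1,0,0,0,0,-0.5,0,0,0,0,-0.7,0,0,0,0,-0.7,0,0,0,0,-0.3,0,0,0,0,0,0]}}

```text
time_s: 46.42
tool_pos: [0.4487, -0.2461, 0.2254]
tcp_rot: [3.14, -0.001, 0.04]
force: [-0.6, -0.0, 0.0]
opening: 0.0918
```

```bash
python3 - <<'E'
from h import *
s=S();p,d,P,st=snap('wrist','w17')
x,y,z=P[...,0],P[...,1],P[...,2]
box=(x>.33)&(x<.57)&(y>-.36)&(y<-.16)
m=box&(z>.051)&(z<.059)
print('frame',rect(P,m));A=np.c_[P[m][:,:2],np.ones(m.sum())];print(np.linalg.lstsq(A,z[m],rcond=None)[0],np.median(z[m]))
plan([(.43,-.15,.24,0),(.4212,.045,.22,0)],0,step=.7)
E
```

```text
46.42 [ 0.4487 -0.2461  0.2254] [ 3.1399e+00 -1.3000e-03  4.0100e-02] op 0.0918 F [-0.6 -0.   0. ]
frame (array([ 447.7, -245.3]), array([164.4, 100.1]), 2.29, 10116)
[2.78121966e-05 1.53508467e-03 5.58327099e-02] 0.05547244965644853
8 rows; end [0.4212 0.045  0.22  ] -0.01
0, -0.078, -0.536, -0.088, 0.077,
0, -0.086, -0.535, -0.088, 0.077,
0, -0.093, -0.533, -0.088, 0.077,
0, -0.029, -0.65, 0.067, -0,
0, -0.03, -0.65, 0.066, -0,
0, -0.029, -0.65, 0.067, -0,
0, -0.029, -0.65, 0.067, -0,
0, -0.03, -0.65, 0.066, -0,
```

View pics/w17.png

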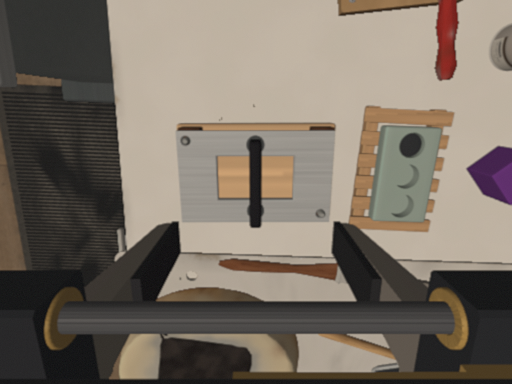

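>>> {"method": "step_arm", "body": {"steps": [0,-0.078,-0.536,-0.088,0.077,0,-0.086,-0.535,-0.088,0.077,0,-0.093,-0.533,-0.088,0.077,0,-0.03,-0.65,0.067,0,0,-0.03,-0.65,0.067,0,0,-0.03,-0.65,0.067,0,0,-0.03,-0.65,0.067,0,0,-0.03,-0.65,0.067,0,0,0,0,0,0,0,0,0,0,0]}}

```text
time_s: 47.72
tool_pos: [0.4207, 0.0445, 0.2194]
tcp_rot: [-3.141, 0.002, 0.0]
force: [0.2, -0.4, -0.1]
opening: 0.0919
```

```bash
python3 - <<'E'
from h import *
s=S();p,d,P,st=snap('wrist','w18')
x,y,z=P[...,0],P[...,1],P[...,2]
m=(x>.38)&(x<.46)&(y>.0)&(y<.09)&(z>.043)&(z<.053)
print('cube',rect(P,m))
plan([(.4212,.045,.035,0)],0,step=.7)
E
```

```text
47.73 [0.4207 0.0445 0.2194] [-3.1414e+00  2.3000e-03  2.0000e-04] op 0.0919 F [ 0.2 -0.4 -0.1]
cube (array([420.8,  45.2]), array([44.8, 44.5]), 89.98, 1745)
5 rows; end [0.4212 0.045  0.035 ] -0.01
0, 0.001, -0.003, 0.615, -0.001,
0, 0, -0.003, 0.616, -0.001,
0, 0.001, -0.003, 0.615, -0.001,
0, 0.001, -0.003, 0.615, -0.001,
0, 0.001, -0.003, 0.616, -0.001,
```

View pics/w18.png

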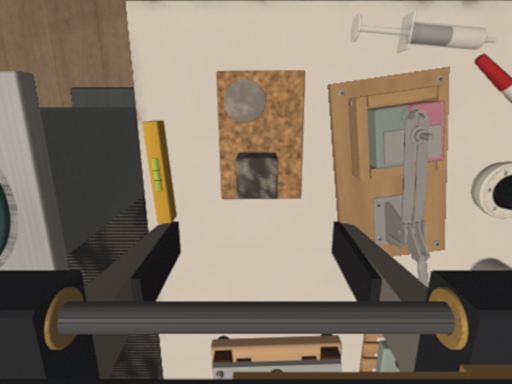

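>>> {"method": "step_arm", "body": {"steps": [0,0,-0.003,0.6,0,0,0,-0.003,0.6,0,0,0,-0.003,0.6,0,0,0,0,0.6,0,0,0,0,0.6,0,0,0,0,0.05,0,0,0,0,0,0,0,0,0,0,0,1,0,0,0,0,1,0,0,0,0,1,0,0,0,0,1,0,0,0,0,1,0,0,0,0,1,0,0,0,0]}}

```text
time_s: 49.52
tool_pos: [0.4214, 0.0456, 0.0374]
tcp_rot: [3.142, 0.0, 0.0]
force: [-0.4, 0.3, 2.0]
opening: 0.0451
```

```bash
python3 - <<'E'
from h import *
s=S()
q=s['tool_pos']
plan([(q[0],q[1],.23,0),(.42,-.1,.23,-45),(.5074,-.242,.2,-88)],1,step=.6)
E
```

```text
49.52 [0.4214 0.0456 0.0374] [3.1415e+00 1.0000e-04 3.0000e-04] op 0.0451 F [-0.4  0.3  2. ]
18 rows; end [ 0.5074 -0.242   0.2   ] -88.0
1, 0, 0, -0.535, 0,
1, 0, 0, -0.535, 0,
1, 0, 0, -0.535, 0,
1, 0, 0, -0.535, 0,
1, 0, 0, -0.535, 0,
1, 0, 0, -0.535, 0,
1, -0.004, 0.405, 0, 0.75,
1, 0.049, 0.401, 0, 0.75,
1, 0.101, 0.392, 0, 0.75,
1, 0.151, 0.375, 0, 0.75,
1, 0.199, 0.352, 0, 0.75,
1, 0.243, 0.323, 0, 0.75,
1, 0.451, 0.107, 0.083, 0.717,
1, 0.46, 0.051, 0.084, 0.717,
1, 0.463, -0.008, 0.083, 0.717,
1, 0.459, -0.065, 0.084, 0.717,
1, 0.447, -0.122, 0.083, 0.717,
1, 0.428, -0.177, 0.083, 0.717,
```

>>> {"method": "step_arm", "body": {"steps": [1,0,0,-0.2,0,1,0,0,-0.5,0,1,0,0,-0.6,0,1,0,0,-0.6,0,1,0,0,-0.7,0,1,0,0,-0.6,0,1,0,0.405,0,0.75,1,0.049,0.401,0,0.75,1,0.101,0.392,0,0.75,1,0.151,0.375,0,0.75,1,0.2,0.352,0,0.75,1,0.243,0.323,0,0.75,1,0.451,0.107,0.083,0.717,1,0.46,0.051,0.083,0.717,1,0.463,-0.008,0.083,0.717,1,0.459,-0.065,0.083,0.717,1,0.447,-0.122,0.083,0.717,1,0.428,-0.177,0.083,0.717,1,0,0,0,0,1,0,0,0,0]}}

```text
time_s: 52.02
tool_pos: [0.5073, -0.2409, 0.1996]
tcp_rot: [3.141, 0.001, -1.534]
force: [-0.4, 0.7, -1.1]
opening: 0.0446
```

```bash
python3 - <<'E'
from h import *
s=S();p,d,P,st=snap('wrist','w19')
plan([(.5074,-.242,.094,-88)],1,step=.6)
E
```

```text
52.02 [ 0.5073 -0.2409  0.1996] [ 3.1410e+00  1.2000e-03 -1.5341e+00] op 0.0446 F [-0.4  0.7 -1.1]
3 rows; end [ 0.5074 -0.242   0.094 ] -88.0
1, 0.007, -0, 0.588, 0.004,
1, 0.006, -0, 0.587, 0.004,
1, 0.007, -0.001, 0.588, 0.004,
```

View pics/w19.png

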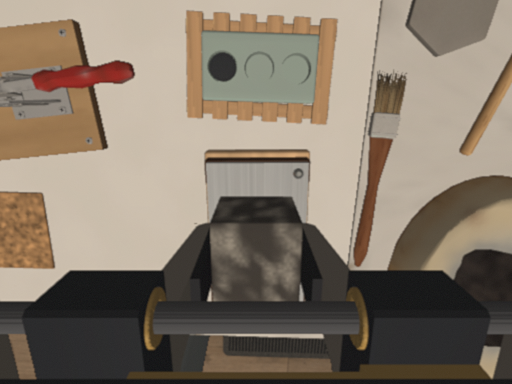

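>>> {"method": "step_arm", "body": {"steps": [1,0.006,0,0.5,0,1,0.006,0,0.5,0,1,0.006,0,0.45,0,1,0,0,0.2,0,1,0,0,0.1,0,1,0,0,0,0,1,0,0,0,0]}}

```text
time_s: 52.95
tool_pos: [0.5084, -0.2433, 0.0955]
tcp_rot: [-3.14, -0.001, -1.536]
force: [0.2, -1.0, -2.4]
opening: 0.0447
```

>>> {"method": "step_arm", "body": {"steps": [1,-0.01,0.01,0.05,0,1,0,0,0.03,0,1,0,0,0.01,0,1,0,0,0,0]}}

```text
time_s: 53.45
tool_pos: [0.5071, -0.2425, 0.0891]
tcp_rot: [3.141, 0.0, -1.536]
force: [0.1, -0.4, -1.5]
opening: 0.0449
```

>>> {"method": "step_arm", "body": {"steps": [1,0,0,0.015,0,1,0,0,0.01,0,1,0,0,0,0]}}

```text
time_s: 53.82
tool_pos: [0.5073, -0.2426, 0.0884]
tcp_rot: [-3.142, -0.001, -1.536]
force: [-2.6, 0.0, 5.9]
opening: 0.0449
```

Contact. Release, rise.

>>> {"method": "step_arm", "body": {"steps": [0.7,0,0,0,0,0,0,0,0,0,0,0,0,0,0,0,0,0,0,0,0,0,0,-0.1,0,0,0,0,-0.5,0,0,0,0,-0.7,0,0,0,0,-0.7,0,0,0,0,-0.5,0,0,0,0,0,0]}}

```text
time_s: 55.08
tool_pos: [0.5086, -0.243, 0.2406]
tcp_rot: [-3.137, -0.003, -1.536]
force: [1.0, 0.2, 0.1]
opening: 0.0915
```

```bash
python3 - <<'E'
from h import *
s=S()
plan([(.43,-.1,.23,-90),(.4102,.1255,.22,-90)],0,step=.7)
E
```

```text
55.08 [ 0.5086 -0.243   0.2406] [-3.1369e+00 -3.0000e-03 -1.5361e+00] op 0.0915 F [1.  0.2 0.1]
10 rows; end [0.4102 0.1255 0.22  ] -90.01
0, -0.607, 0.306, 0.044, 0.05,
0, -0.604, 0.312, 0.044, 0.05,
0, -0.601, 0.317, 0.044, 0.05,
0, -0.599, 0.322, 0.044, 0.05,
0, -0.626, 0.055, 0.028, -0,
0, -0.627, 0.055, 0.028, -0,
0, -0.626, 0.056, 0.027, -0,
0, -0.626, 0.055, 0.028, -0,
0, -0.627, 0.055, 0.028, -0,
0, -0.626, 0.055, 0.028, -0,
```

>>> {"method": "step_arm", "body": {"steps": [0,-0.607,0.306,0.044,0.05,0,-0.604,0.312,0.044,0.05,0,-0.601,0.317,0.044,0.05,0,-0.6,0.322,0.044,0.05,0,-0.626,0.055,0.028,0,0,-0.626,0.055,0.028,0,0,-0.626,0.055,0.028,0,0,-0.626,0.055,0.028,0,0,-0.626,0.055,0.028,0,0,-0.626,0.055,0.028,0,0,0,0,0,0,0,0,0,0,0]}}

```text
time_s: 56.58
tool_pos: [0.4084, 0.1251, 0.2164]
tcp_rot: [3.14, -0.001, -1.571]
force: [1.5, -0.6, -0.1]
opening: 0.0919
```

```bash
python3 - <<'E'
from h import *
s=S();p,d,P,st=snap('wrist','w20')
x,y,z=P[...,0],P[...,1],P[...,2]
m=(x>.36)&(x<.46)&(y>.06)&(y<.18)&(z>.058)&(z<.07)
print('cyl',rect(P,m))
x0=s['tool_pos']
plan([(.4102,.1255,.048,-90)],0,step=.6)
E
```

```text
56.58 [0.4084 0.1251 0.2164] [ 3.1401e+00 -6.0000e-04 -1.5712e+00] op 0.0919 F [ 1.5 -0.6 -0.1]
cyl (array([409.3, 124.8]), array([38.7, 40.1]), 88.96, 1207)
5 rows; end [0.4102 0.1255 0.048 ] -89.99
0, -0.003, -0.005, 0.562, -0.002,
0, -0.002, -0.006, 0.561, -0.002,
0, -0.003, -0.005, 0.562, -0.002,
0, -0.003, -0.005, 0.561, -0.002,
0, -0.003, -0.006, 0.562, -0.002,
```

>>> {"method": "step_arm", "body": {"steps": [0,0,-0.005,0.56,0,0,0,-0.005,0.56,0,0,0,-0.005,0.56,0,0,0,-0.004,0.56,0,0,0,0,0.56,0,0,0,0,0,0,0,0,0,0,0,1,0,0,0,0,1,0,0,0,0,1,0,0,0,0,1,0,0,0,0,1,0,0,0,0,1,0,0,0,0]}}

```text
time_s: 58.25
tool_pos: [0.4099, 0.1259, 0.049]
tcp_rot: [3.142, -0.0, -1.571]
force: [-1.2, 0.3, 1.4]
opening: 0.0403
```

```bash
python3 - <<'E'
from h import *
s=S();q=s['tool_pos']
plan([(q[0],q[1],.23,None),(.3932,-.2458,.22,-87.5)],1,step=.6)
E
```

```text
58.25 [0.4099 0.1259 0.049 ] [ 3.1415e+00 -2.0000e-04 -1.5708e+00] op 0.0403 F [-1.2  0.3  1.4]
17 rows; end [ 0.3932 -0.2458  0.22  ] -87.47
1, -0, 0, -0.503, -0,
1, -0, 0, -0.503, -0,
1, -0, 0, -0.502, -0,
1, -0, 0, -0.503, -0,
1, -0, 0, -0.503, -0,
1, -0, 0, -0.503, -0,
1, 0.563, 0.025, 0.015, -0.023,
1, 0.563, 0.028, 0.015, -0.023,
1, 0.563, 0.03, 0.016, -0.023,
1, 0.563, 0.032, 0.015, -0.023,
1, 0.562, 0.034, 0.015, -0.023,
1, 0.563, 0.037, 0.015, -0.023,
1, 0.562, 0.039, 0.015, -0.023,
1, 0.562, 0.041, 0.016, -0.023,
1, 0.562, 0.044, 0.015, -0.023,
1, 0.562, 0.045, 0.015, -0.023,
1, 0.562, 0.048, 0.015, -0.023,
```

>>> {"method": "step_arm", "body": {"steps": [1,0,0,-0.2,0,1,0,0,-0.5,0,1,0,0,-0.6,0,1,0,0,-0.6,0,1,0,0,-0.6,0,1,0,0,-0.5,0,1,0.563,0.025,0.015,-0.023,1,0.563,0.028,0.015,-0.023,1,0.563,0.03,0.015,-0.023,1,0.563,0.032,0.015,-0.023,1,0.563,0.034,0.015,-0.023,1,0.563,0.037,0.015,-0.023,1,0.562,0.039,0.015,-0.023,1,0.562,0.041,0.015,-0.023,1,0.562,0.044,0.015,-0.023,1,0.562,0.045,0.015,-0.023,1,0.562,0.048,0.015,-0.023,1,0,0,0,0,1,0,0,0,0]}}

```text
time_s: 60.62
tool_pos: [0.3931, -0.2449, 0.2192]
tcp_rot: [3.141, 0.001, -1.526]
force: [0.3, 1.0, -1.8]
opening: 0.0399
```

```bash
python3 - <<'E'
from h import *
s=S();p,d,P,st=snap('wrist','w21')
plan([(.3932,-.2458,.106,-87.5)],1,step=.6)
E
```

```text
60.62 [ 0.3931 -0.2449  0.2192] [ 3.1415e+00  8.0000e-04 -1.5261e+00] op 0.0399 F [ 0.3  1.  -1.8]
4 rows; end [ 0.3932 -0.2458  0.106 ] -87.51
1, 0.005, 0, 0.472, 0.003,
1, 0.005, 0, 0.472, 0.003,
1, 0.005, 0.001, 0.472, 0.003,
1, 0.005, -0, 0.472, 0.003,
```

View pics/w21.png

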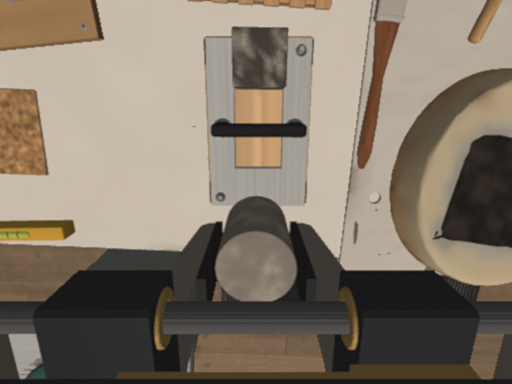

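>>> {"method": "step_arm", "body": {"steps": [1,0.005,0,0.47,0,1,0.005,0,0.47,0,1,0.005,0,0.47,0,1,0,0,0.35,0,1,0,0,0.1,0,1,0,0,0,0,1,0,0,0,0]}}

```text
time_s: 61.55
tool_pos: [0.3939, -0.2468, 0.1084]
tcp_rot: [-3.14, -0.001, -1.526]
force: [-0.3, 0.1, -1.4]
opening: 0.0401
```

>>> {"method": "step_arm", "body": {"steps": [1,-0.01,0.01,0.06,0,1,0,0,0.04,0,1,0,0,0.02,0,1,0,0,0,0]}}

```text
time_s: 62.05
tool_pos: [0.3925, -0.2461, 0.1002]
tcp_rot: [3.141, 0.0, -1.527]
force: [-0.8, 0.4, -1.7]
opening: 0.04
```

>>> {"method": "step_arm", "body": {"steps": [1,0,0,0.015,0,1,0,0,0.01,0,1,0,0,0,0]}}

```text
time_s: 62.42
tool_pos: [0.3927, -0.2462, 0.0999]
tcp_rot: [3.141, -0.001, -1.527]
force: [-3.4, 2.0, 11.0]
opening: 0.0398
```

>>> {"method": "step_arm", "body": {"steps": [0.7,0,0,0,0,0,0,0,0,0,0,0,0,0,0,0,0,0,0,0,0,0,0,-0.1,0,0,0,0,-0.5,0,0,0,0,-0.7,0,0,0,0,-0.7,0,0,0,0,-0.7,0,0,0,0,-0.7,0,0,0,0,0,0,0,0,0,0,0]}}

```text
time_s: 63.92
tool_pos: [0.3921, -0.2459, 0.3023]
tcp_rot: [3.141, 0.0, -1.527]
force: [-0.4, 0.5, -1.1]
opening: 0.0918
```

```bash
python3 - <<'E'
from h import *
S();p,d,P,st=snap('wrist','w22');
x,y,z=P[...,0],P[...,1],P[...,2]
box=(x>.3)&(x<.56)&(y>-.36)&(y<-.16)
print('cube top',rect(P,box&(z>.095)&(x>.475)&(z<.106)))
print('cyl top',rect(P,box&(z>.111)&(z<.12)&(x>.35)&(x<.43)&(y>-.3)&(y<-.2)))
print('frame',rect(P,box&(z>.051)&(z<.059)),np.median(z[box&(z>.051)&(z<.059)]))
p,d,P,st=snap('top','t22');x,y,z=P[...,0],P[...,1],P[...,2]
cv2.imwrite('pics/t22c.png',cv2.resize(p[110:320,150:370],None,fx=2.8,fy=2.8,interpolation=cv2.INTER_CUBIC))
E
```

```text
63.92 [ 0.3921 -0.2459  0.3023] [ 3.1408e+00  2.0000e-04 -1.5268e+00] op 0.0918 F [-0.4  0.5 -1.1]
cube top (array([ 507.1, -243.6]), array([45.2, 44.1]), 1.59, 1871)
cyl top (array([ 392.6, -247.1]), array([39.3, 38.5]), 2.16, 975)
frame (array([ 448.1, -245.1]), array([164.3, 100.1]), 2.37, 5197) 0.055519587650314256
```

View pics/w22.png

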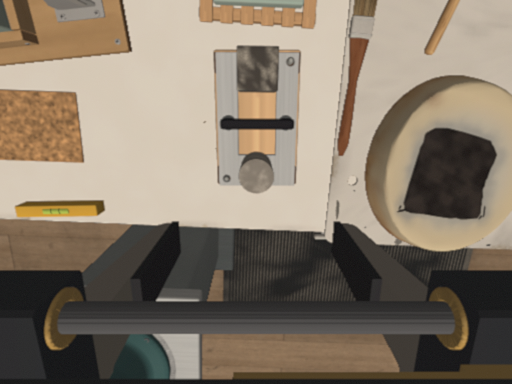

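View pics/t22c.png

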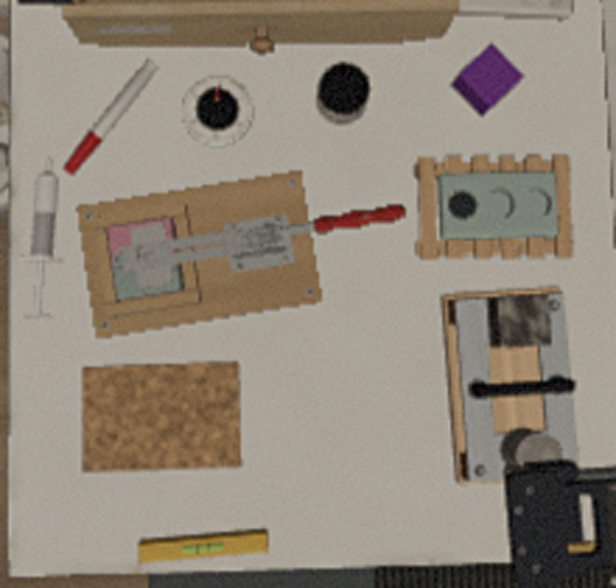

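Cube is within about 2 mm and the cylinder within 1 mm of their start positions. The frame is home, the mould is on the rack, and the bystanders look unmoved. Handing in.

```bash
python3 -c "
from cell import bot
print(bot.hand_in())"
```

```text
the job is handed in; nothing more can be done
None
```

The job is done and handed in, at about 64 s of the 141 s allowed; the hand-in gave no verdict. I stood both weights on the cork mat, then laid the frame level on the bench and the mould on the rack. After that I put the frame back on its dowels and returned each weight to its place.

The last camera checks showed:
- **Frame:** its plate is level, at its starting height of 55.5 mm. Its measured centre is within about 1 mm and 0.1° of the start, which is camera noise.
- **Mould:** centred on the rack within about 1 mm, lengthwise within about 0.5° going by the top camera's rack angle.
- **Weights:** the cube is about 2 mm from where it stood and the cylinder about 0.1 mm; both are upright.
- **Bystanders:** timer, jar and syringe look untouched in the top picture. I checked these by eye and did not measure them.
- **Disagreement:** the top and wrist cameras differed by about 1.5–2 mm, within the stated calibration. I used the wrist camera's readings.
- **Failed measurements:** a few measurements took in neighbouring objects and gave wrong sizes, such as the frame on the bench. I relied on the handle position and the pictures there instead.

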